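# Lock the rotor clamp with its R-clip

## Robot

A 6-joint arm with a two-finger parallel gripper is mounted at the origin on a cart in front of the work surface, level with it; the furniture and walls round the work are solid. World frame = base frame: x ahead of the robot, y to its left, z up, the work surface at z = 0. Lengths are in mm, angles in rad, forces in N, time in s.
With the tool pointing down it reaches from about 400 to 825 mm from the base axis. Payload 7 kg.
Tool frame: the origin (TCP) lies midway between the tips of the shut fingers; the grasp point (between the pads) lies 19 mm behind it (env.pinch_z is the z of the grasp point in the tool frame, in mm); z points along the fingers, x is the direction in which the jaws open and shut, and the axes are right-handed (so a half turn about z gives the same grasp; the last joint's range is limited). The gripper opens to 85 mm and grips with 20 to 120 N. Pads are 22 mm wide; open, the fingers measure 114 mm over their backs; the gripper's body (76 mm by 85 mm) begins 54 mm behind the grasp point. The pads swing forward as they close: fully open they stand 13 mm farther back than shut.
Start: joints at [-0.987, 0.359, 0.012, 0, -1.224, -0.288], TCP at [196.739, -645.669, 231.302] pointing down, gripper open.
Joint ranges: [-3.07, 3.07], [-1.43, 2.12], [-1.02, 1.25], [-3.03, 1.67], [-3.05, -0], [-3.03, 3.03]. Speed limits (rad/s): [2.39, 2.39, 3.01, 3.14, 3.14, 3.14].

## Interface

Orientations are given as a unit quaternion [w, x, y, z].
In Python, from plant import monitor, get_image, camera_model, ticket, env gives the robot as it stands.
- The arm moves only by the tool carry_out, never from a script. Its argument "motion" is a list of rows, each an object of numbers: "dx", "dy", "dz": the shift along the tool's x, y, z in units of 30 mm (1.0 is 30 mm); "ax", "ay", "az": the turn, a rotation vector about the tool's x, y, z in units of 5 degrees (1.0 is 5 degrees); "fingers": the closure, from 0 (fully open) to 1 (shut). In form: [{"dx": .., "dy": .., "dz": .., "ax": .., "ay": .., "az": .., "fingers": ..}, ...]. A call has 1 to 8 rows; each row is the pose to reach, as a shift and turn from the pose measured when the call began, along the tool's axes at that moment; what a row does not reach only later rows make up. A row lasts 1/12 s, in which the tool goes at most 41.7 mm and 7.16 degrees, less where a joint would pass 70% of its speed; a pose out of reach is approached as far as the arm can. A call with a gripper value outside its range is refused whole. The fingers move at their own pace and stop on an object; the grip force is fixed at half the most. Time passes only in rows, so rows that repeat a pose let the fingers close. It gives the time, the measured TCP pose, the force and the opening at its end, in the units of the state.
- monitor.get_obs(): the state, without advancing time (a new reading comes with each control period).
- get_image(name): name is "side" or "top"; returns the picture (480x640x3 uint8, red, green, blue); there is no depth.
- camera_model(name): a dict with "K" (3x3 intrinsics, pixels), "k1" (the pictures are not rectified: a ray, as slopes to the right and down, at radius r is drawn at 1 + k1 r^2 times it, then the intrinsics apply), "R" (3x3) and "t" (3): a world point X has camera coordinates R X + t. Camera axes: x right, y down, z forward; pixel columns grow to the right and rows downward; lengths in mm; the calibration is good to about 2 mm. A picture is of the moment at which its call begins. camera_model takes no time and is no camera call.
- ticket.sign_off(): hands the job in, once; it reports no verdict.
The state is a dict: "t": time; "joint_positions": joint angles; "qd": joint speeds; "effort": joint torques, N m; "ee_pos": TCP position; "tool_rot": TCP orientation; "contact_force": force on the tool from outside, world axes, zero at the start; "ft_torque": the same for the moment, N m; "width": finger opening in mm.
Only numpy, scipy, OpenCV 4.12 (cv2) and the standard library are available. Lean on these libraries where they do the work, as an engineer would, in place of code of your own. Each camera call takes 0.05 s, during which the arm holds its last target.

## Task

Lock the calibration rotor into its clamp: swing the hinged strap fully down over the cross-drilled post, then take the R-clip from its wooden rest and push its straight leg through the hole in the post, above the strap, until its bow springs over the post and sits round it. Leave the clip there and do not disturb the other things on the table.

Things in the scene. Friction and masses are not known exactly. Their poses are not given: they have to be found in the camera images.
- fixture: Immovable clamp: grey base plate 96 x 176 x 10 mm (x, y, z), origin at its underside's centre on the table, yaw within 0.3 rad, -x side facing the robot. Strap hinge 55 mm along -y; vertical steel post 55 mm along +y, 26 mm diameter, top at z 80 mm. Between them a brass rotor, 28 mm diameter, 76 mm long along x, top at z 46 mm, lies fixed in V supports.
- post_hole (a point): Centre of the post's cross hole (fixture y +55 mm, z 64 mm); axes as the fixture. The hole runs along x right through the post; 10.5 mm square inside, countersunk 2 mm at both mouths. The post's top is 16 mm above this point, the closed strap's top face 9 mm below it.
- strap_hinge (a point): Point on the strap's hinge axis, midway along it, 51 mm above the table; fixed to the fixture and with the fixture's axes; the hinge axis is its x.
- strap (a joint): Opening angle of the strap in rad: 0 fully down (level, top face at z 55 mm, the post through its slot), growing as the free end rises; limit 1.3, starts 0.5 to 0.9. The hinge is stiff (0.35 N m friction): the strap stays where it is put; 1 to 4 N down on its end tab moves it.
- strap_tab (a point): Centre of the top face of the strap's plain end tab, where it may be pressed: 155 mm from the hinge axis, 4 mm above the strap's middle plane (which holds the axis). Tab 39 mm wide (x), 46 mm long (132 to 178 mm from the hinge), 8 mm thick; the slot for the post lies 96 to 132 mm from the hinge. Axes turn with the strap; y points away from the hinge.
- rest: Immovable wooden rest that carries the clip: base 124 x 56 x 6 mm, origin on the table under it, yaw within 0.4 rad. Two ribs across it, tops at z 36 mm: one at x -46 to -36 mm (30 mm wide, under the clip's ring), one at x +45 to +55 mm (52 mm wide, with lugs to z 44 mm at its ends). Between the ribs there is room for fingers down to z 6 mm.
- clip: The R-clip, 123 mm long, 110 g, lying flat along the rest's x, origin on the straight leg's axis at z 40 mm. x points along the leg to its tip, z up. Straight steel leg 7.5 mm thick along y = 0, to x = +80 mm, its last 7 mm tapered to 5 mm. At +y the bowed spring leg of the same wire (to x 77, y +23 mm): a bow that fits the post, then a throat, then a flared end. Wire ring behind, to x = -44 mm.
- clip_seat (a point): Point on the straight leg's axis 35 mm from the clip's origin along +x: the centre of the bow. When the clip is fully home this point is at point post_hole and the grip's front is about 2 mm short of the post. Axes as the clip.
- spring_leg (a joint): Opening of the clip's bowed leg in rad about the clip's z, 0 when relaxed; it is pushed out to 0.05 to 0.1 as the throat rides over the post (about 4 to 12 N of push along the leg) and springs back to nearly 0 when the bow is over the post.
- oil_bottle: Bystander: upright dropper bottle, 38 mm diameter, 104 mm tall, behind the work; origin under its centre.
- screw_jar: Bystander: small jar with grey cap, 49 mm diameter, 58 mm tall, at the table's left front; origin under its centre.
- caliper: Bystander: caliper lying flat near the front edge, 64 x 170 x 12 mm, long along its y; origin under its centre.
- trial_block: Bystander: aluminium block with three brass studs, 32 x 56 x 27 mm, behind the work; origin under its centre.
- marker: Bystander: black marker pen lying near the front edge, 124 mm long, 15 mm thick; origin under its centre.
- tape_roll: Bystander: roll of masking tape lying flat, 100 mm diameter, 18 mm high, left rear; origin under its centre.
- clip_grip (a point): Centre of the clip's black ribbed grip (clip x 0, y +4 mm, z 0; axes as the clip), a block 40 mm along x, 22 mm wide (y), 14 mm high; take it across its width. Its front face is at clip x = +20 mm.
There are look-alikes about, which are no part of the job. Leave any yellow look-alike of the clip alone.

How it is judged:
By the outcome, as a careful person would: the job done as asked, in the order asked, and still so for the second after the job is handed in, with the robot touching nothing.
It also fails if it takes over 53 s, if anything falls off the work surface, if the arm or the gripper's body presses on something with over 40 N, if the wrist force passes 120 N, or if a joint passes its speed limit or range.

## Working session

There is one attempt and no reset: what is moved stays moved. The work goes in short steps, Python scripts to look and compute and a tool call to move; the robot and the scene stay as the last step left them, time stands still between calls to the robot, and variables do not carry over. Pictures are saved under pics/ and viewed, and the job is handed in when it is done.

Besides the shell and the picture viewer there is one more tool, called after ">>>" by a JSON object that holds its "name" and its "arguments". carry_out: Moves the arm, as the interface text tells. Its arguments: {"type":"object","properties":{"motion":{"type":"array","items":{"type":"object","properties":{"dx":{"type":"number"},"dy":{"type":"number"},"dz":{"type":"number"},"ax":{"type":"number"},"ay":{"type":"number"},"az":{"type":"number"},"fingers":{"type":"number"}}}}},"required":["motion"]}

```bash
ls -la; mkdir -p pics
python3 - <<'E'
from plant import monitor, get_image, camera_model, ticket, env
import cv2,numpy as np
print(monitor.get_obs()); print(env.pinch_z)
for n in ("side","top"):
    print(n,camera_model(n)); im=get_image(n); cv2.imwrite(f"pics/{n}0.png",im[:,:,::-1])
E
```

```text
total 12
drwxr-xr-x  3 agent agent 4096 Dec  7 16:02 .
drwxr-xr-x 23 root  root  4096 Dec  7 16:02 ..
drwxr-xr-x  2 agent agent 4096 Dec  7 16:02 pics
{'t': 0.0, 'joint_positions': array([-9.86918438e-01,  3.59393468e-01,  1.10637569e-02, -3.64698165e-04,
       -1.22408209e+00, -2.88084658e-01]), 'qd': array([ 0.00040195, -0.000466  ,  0.00054524,  0.0013363 , -0.0009498 ,
       -0.00028298]), 'effort': array([ 1.23959224e-03, -5.83318090e+01,  2.93420774e+01,  6.93646744e+00,
       -5.77801256e-03,  1.25982791e-05]), 'ee_pos': array([ 196.59405747, -645.23860036,  230.35892512]), 'tool_rot': array([-7.00231543e-04,  5.95239282e-01,  8.03548079e-01,  4.37616503e-04]), 'contact_force': array([ 0.16458374, -1.13904383, -0.0857824 ]), 'ft_torque': array([-0.04696137,  0.06570068, -0.01037483]), 'width': 85.58036881293445}
-18.700000000000003
side {'K': array([[449.61215531,   0.        , 315.52152715],
       [  0.        , 449.61215531, 238.49085045],
       [  0.        ,   0.        ,   1.        ]]), 'k1': -0.06860833586888253, 'R': array([[ 9.99998777e-01,  8.80179568e-04, -1.29255991e-03],
       [-4.36828916e-04, -6.36427318e-01, -7.71336553e-01],
       [-1.50153511e-03,  7.71336175e-01, -6.36426155e-01]]), 't': array([-555.32441036,    7.68867805, 1640.83893248])}
top {'K': array([[468.05111352,   0.        , 319.39905026],
       [  0.        , 468.05111352, 242.09311433],
       [  0.        ,   0.        ,   1.        ]]), 'k1': -0.015236777288500022, 'R': array([[-0.00310247, -0.99998526,  0.00445595],
       [-0.98666067,  0.00233581, -0.16277367],
       [ 0.16276086, -0.00490151, -0.98665337]]), 't': array([ -78.26993266,  557.80240745, 1289.9808502 ])}
```

View pics/side0.png

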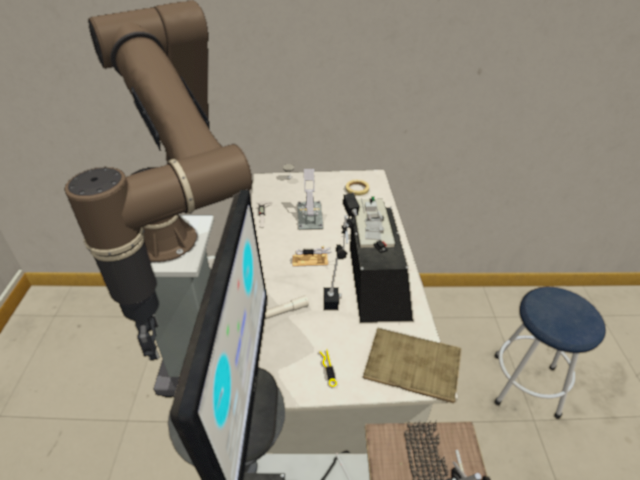

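View pics/top0.png

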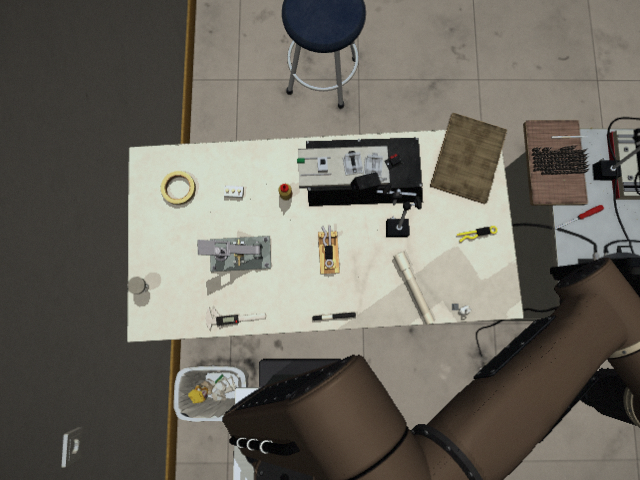

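Run:
```python
import cv2,numpy as np
t=cv2.imread("pics/top0.png"); s=cv2.imread("pics/side0.png")
a=cv2.resize(t[215:285,190:280],None,fx=6,fy=6,interpolation=cv2.INTER_CUBIC)
b=cv2.resize(t[215:285,300:360],None,fx=6,fy=6,interpolation=cv2.INTER_CUBIC)
cv2.imwrite("pics/c1.png",a[:, :540]);cv2.imwrite("pics/c2.png",b)
cv2.imwrite("pics/c3.png",cv2.resize(s[160:275,250:350],None,fx=5,fy=5,interpolation=cv2.INTER_CUBIC))
from plant import camera_model
for n in("side","top"):
    c=camera_model(n);print(n,-c["R"].T@c["t"])
```

```text
side [  557.79086726 -1260.25635593  1049.48558094]
top [ 340.16046905  -73.24884667 1363.90826809]
```

View pics/c1.png

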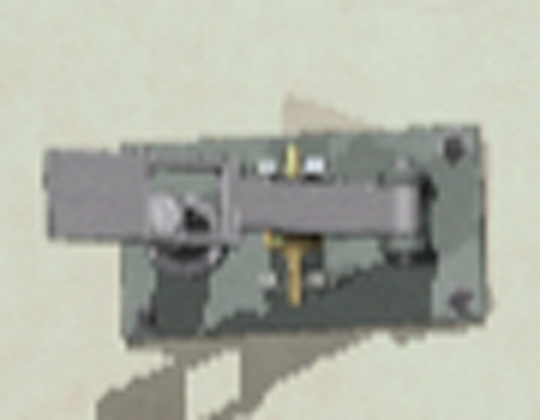

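View pics/c2.png

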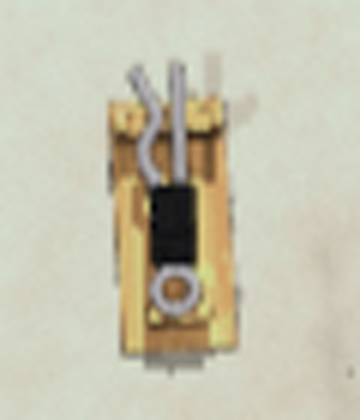

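View pics/c3.png

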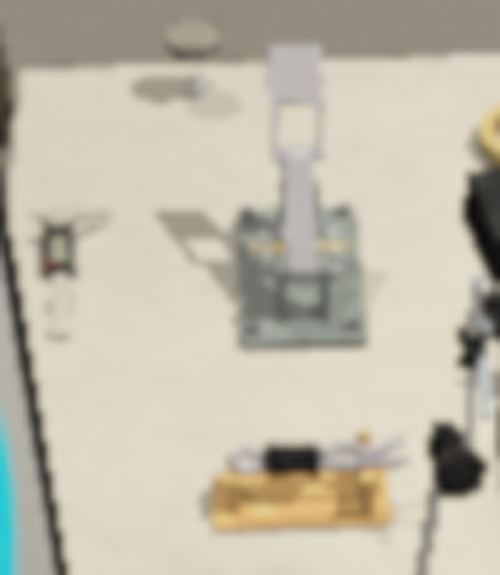

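```bash
cat > h.py <<'E'
import cv2,numpy as np
from plant import camera_model
C={n:camera_model(n) for n in("side","top")}
def ray(n,px):
    c=C[n];p=cv2.undistortPoints(np.array(px,float).reshape(-1,1,2),c["K"],np.array([c["k1"],0,0,0,0.]))[:,0]
    return -c["R"].T@c["t"],np.c_[p,np.ones(len(p))]@c["R"]
def onz(n,px,z):
    o,d=ray(n,px); return o+d*((z-o[2])/d[:,2])[:,None]
def proj(n,X):
    c=C[n];r,_=cv2.Rodrigues(c["R"]);return cv2.projectPoints(np.array(X,float).reshape(-1,3),r,c["t"],c["K"],np.array([c["k1"],0,0,0,0.]))[0][:,0]
def tri(ps,pt):
    o1,d1=ray("side",[ps]);o2,d2=ray("top",[pt]);A=np.c_[d1[0],-d2[0]];k=np.linalg.lstsq(A,o2-o1,rcond=None)[0]
    a=o1+k[0]*d1[0];b=o2+k[1]*d2[0];return (a+b)/2,np.linalg.norm(a-b)
E
python3 - <<'E'
from h import *
t=cv2.imread("pics/top0.png")
hsv=cv2.cvtColor(t,cv2.COLOR_BGR2HSV)
for (u,v) in [(225,265),(255,240),(207,247),(215,268),(240,250),(330,255),(331,235),(328,275),(222,272)]: print((u,v),t[v,u],hsv[v,u])
E
```

```text
(225, 265) [135 143 131] [ 70  21 143]
(255, 240) [118 125 117] [ 64  16 125]
(207, 247) [140 136 140] [150   7 140]
(215, 268) [46 44 45] [135  11  46]
(240, 250) [142 138 139] [128   7 142]
(330, 255) [27 26 25] [105  19  27]
(331, 235) [110 171 195] [ 22 111 195]
(328, 275) [121 134 137] [ 24  30 137]
(222, 272) [129 142 145] [ 24  28 145]
```

Run:
```python
from h import *
t=cv2.imread("pics/top0.png").astype(int)
B,G,R=t[...,0],t[...,1],t[...,2]
sub=np.zeros(B.shape,bool);sub[225:280,190:280]=1
m=((R-G<-2)&sub)
m=cv2.morphologyEx(m.astype(np.uint8),cv2.MORPH_CLOSE,np.ones((3,3)))
n,l,st,_=cv2.connectedComponentsWithStats(m);k=1+st[1:,4].argmax();m=(l==k).astype(np.uint8)
cs=max(cv2.findContours(m,cv2.RETR_EXTERNAL,cv2.CHAIN_APPROX_NONE)[0],key=len)
h=cv2.convexHull(cs)
# to the plane z=10
P=onz("top",h[:,0].astype(float),10)
r=cv2.minAreaRect(P[:,:2].astype(np.float32));print("rect z10",r); print(cv2.boxPoints(r))
v=np.zeros((480,640,3),np.uint8);v[...]=t;cv2.drawContours(v,[h],-1,(0,0,255),1)
cv2.imwrite("pics/m1.png",cv2.resize(v[215:285,190:280],None,fx=6,fy=6,interpolation=cv2.INTER_NEAREST))
# grip black
sub=np.zeros(B.shape,bool);sub[240:262,318:340]=1
m=((t.max(2)<60)&sub).astype(np.uint8)
pts=np.argwhere(m)[:,::-1].astype(float);P=onz("top",pts,47);print("grip",len(pts),P.mean(0),cv2.minAreaRect(P[:,:2].astype(np.float32)))
# leg : grey bright pixels col 327..333 row 222-245
for row in range(224,248):
    print(row, [tuple(t[row,c]) for c in range(320,336)] if row in(228,238) else (t[row,320:336].max(1)-t[row,320:336].min(1)))
```

```text
rect z10 ((535.5218505859375, 168.8552703857422), (263.5538635253906, 159.3525848388672), 89.86885070800781)
[[455.54413   37.261063]
 [614.8963    36.896317]
 [615.4996   300.44946 ]
 [456.1474   300.8142  ]]
grip 92 [ 528.60345517 -104.08386774   47.        ] ((527.4187622070312, -104.15785217285156), (17.089683532714844, 37.339805603027344), 89.71096801757812)
224 [17 15 18 15 17 18 17 17 16 15 16 18 17 18 21 22]
225 [17 17 15 17 17 17 17 16 17  6 18 16 16 16 21 21]
226 [16 14  6  8 16 17 17 17 15  3 12 17 17 16 19 20]
227 [16 11  6  2 13 16 17 15  9  4  5 18 18 17 22 21]
228 [(np.int64(193), np.int64(210), np.int64(207)), (np.int64(156), np.int64(167), np.int64(168)), (np.int64(139), np.int64(135), np.int64(138)), (np.int64(181), np.int64(180), np.int64(181)), (np.int64(164), np.int64(169), np.int64(168)), (np.int64(199), np.int64(217), np.int64(212)), (np.int64(200), np.int64(216), np.int64(211)), (np.int64(196), np.int64(212), np.int64(208)), (np.int64(138), np.int64(140), np.int64(140)), (np.int64(178), np.int64(174), np.int64(177)), (np.int64(161), np.int64(159), np.int64(161
[... 1270 characters left out ...]
)), (np.int64(57), np.int64(90), np.int64(124)), (np.int64(55), np.int64(86), np.int64(116)), (np.int64(38), np.int64(64), np.int64(86)), (np.int64(48), np.int64(79), np.int64(105))]
239 [64 69 50  3  3 46 78 73 35  4  5 71 93 88 62 70]
240 [73 80 50  5  6 60 82 78 39  3  6 71 93 89 63 69]
241 [75 81 63  4  4 45 84 78 45  6  4 67 96 90 63 70]
242 [76 83 77  7  4 26 70 82 51  4  3 55 93 89 65 71]
243 [75 81 80 21  5  2 20 80 51  3  4 44 87 84 65 72]
244 [87 85 81 55  9  4  6 85 51  4  2 47 81 81 68 68]
245 [97 90 84 81 32  5  6 69 39  1  3 41 75 88 86 88]
246 [ 97  91  85  82  35   3   3   3   4   3   3   3  44  90 100 104]
247 [ 98  93  85  82  51   1   0   1   3   1   2   1  35  88  96 105]
```

View pics/m1.png

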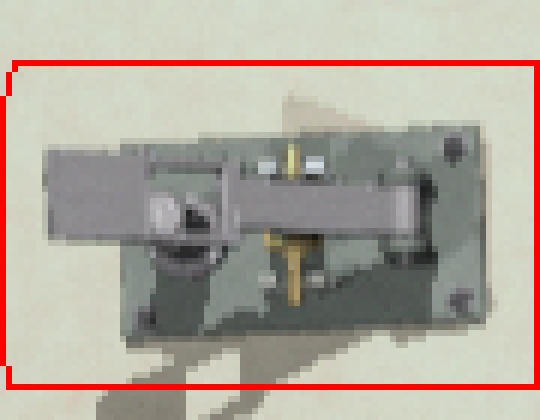

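Run:
```python
from h import *
f=lambda L:np.array([[190+x/6-.5,215+y/6-.5] for x,y in L])
P=onz("top",f([(120,141),(480,126),(487,318),(126,342)]),10)[:,:2];print(P,P.mean(0))
e=P[0]-P[1]+P[3]-P[2];yaw=np.arctan2(-e[0],e[1]);print("yaw",yaw,np.linalg.norm(P-np.roll(P,-1,0),axis=1))
c=P.mean(0);ux=np.array([np.cos(yaw),np.sin(yaw)]);uy=np.array([-ux[1],ux[0]])
print("post",c+55*uy,"hinge",c-55*uy)
print("post top ray z80",onz("top",f([(165,212)]),80))
# tab: ray with plane ux.(p-c)=0
tc=f([(97,195)]);o,d=ray("top",tc);d=d[0];k=((c-o[:2])@ux)/(d[:2]@ux) ;X=o+k*d;print("tab plane",X)
ts=np.array([250+296/5-.5+.1,160+72/5-.5]);X,err=tri(ts,tc[0]);print("tab tri",X,err)
q=X[:2]-(c-55*uy);print("along",q@uy,"x off",q@ux,"ang",np.arctan2(X[2]-51,q@uy),np.hypot(X[2]-51,q@uy))
# clip
t=cv2.imread("pics/top0.png").astype(int);L=[]
for r in range(228,245):
    s=t[r,327:333];w=np.clip(12-(s.max(1)-s.min(1)),0,12)*1.0 
    w=np.clip(40-(s.max(1)-s.min(1)),0,40)if r>231 else np.clip(14-(s.max(1)-s.min(1)),0,14)
    L.append(((w*np.arange(327,333)).sum()/w.sum(),r))
Q=onz("top",L,40);p=np.polyfit(Q[:,0],Q[:,1],1);print("leg line y=",p,"yaw",np.arctan(p[0]),"resid",np.std(Q[:,1]-np.polyval(p,Q[:,0])))
print("tip",onz("top",[(329.3,224.7)],40),"ring end",onz("top",[(329,266.5)],40), "y at 528",np.polyval(p,528))
g=lambda L:np.array([[300+x/6-.5,215+y/6-.5] for x,y in L])
print("grip front/back",onz("top",g([(172,186),(174,265)]),47),"ring back",onz("top",g([(176,315)]),42),"tip",onz("top",g([(177,61)]),41))
```

```text
[[576.44552802 242.58476509]
 [583.48204808  66.55431607]
 [489.03525006  61.8263453 ]
 [477.78360233 236.23717011]] [531.68660712 151.80064914]
yaw 0.05213881550512104 [176.17102939  94.56506419 174.77338294  98.86590688]
post [528.82027135 206.72590854] hinge [534.5529429   96.87538975]
post top ray z80 [[530.88393813 204.28603926  80.        ]]
tab plane [528.16422587 219.29717417 149.3832566 ]
tab tri [529.01166744 219.71572654 148.11225641] 1.2976039488580537
along 122.96219123455187 x off 0.8681029080442547 ang 0.6684739718503621 156.6859624150525
leg line y= [ 1.62704389e-02 -1.17877194e+02] yaw 0.016269003382409938 resid 0.3846732645642842
tip [[ 609.34282686 -108.54661048   40.        ]] ring end [[ 488.17068825 -106.90101251   40.        ]] y at 528 -109.28640219568862
grip front/back [[ 547.50626601 -104.73520185   47.        ]
 [ 509.71205523 -105.44839568   47.        ]] ring back [[ 486.52234092 -106.36798777   42.        ]] tip [[ 609.23937427 -107.65567928   41.        ]]
```

```bash
cat >> h.py <<'E'
from scipy.spatial.transform import Rotation as Ro
from plant import monitor
def cur():
    o=monitor.get_obs();q=o["tool_rot"];return o,np.array(o["ee_pos"]),Ro.from_quat([q[1],q[2],q[3],q[0]])
def rel(p,th):
    o,p0,R0=cur();c,s=np.cos(th),np.sin(th)
    Rt=Ro.from_matrix(np.array([[c,s,0],[s,-c,0],[0,0,-1]]))
    d=R0.inv().apply(np.array(p)-p0)/30;w=(R0.inv()*Rt).as_rotvec()/np.radians(5)
    return np.round(d,3),np.round(w,3)
E
python3 - <<'E'
from h import *
o,p,R=cur();print(R.as_matrix().round(3))
for q in [(350,-330,260),(400,-250,260)]: print(rel(q,np.pi/2+.05))
E
```

```text
[[-0.291  0.957 -0.001]
 [ 0.957  0.291  0.001]
 [ 0.002 -0.    -1.   ]]
(array([ 8.565,  7.953, -0.973]), array([-0.004, -0.017,  2.815]))
(array([10.63 , 10.325, -0.971]), array([-0.004, -0.017,  2.815]))
```

>>> {"name": "carry_out", "arguments": {"motion": [{"dx": 8.57,"dy": 7.95,"dz": -0.97,"az": 2.8,"fingers": 1},{"dx": 8.57,"dy": 7.95,"dz": -0.97,"az": 2.8,"fingers": 1},{"dx": 8.57,"dy": 7.95,"dz": -0.97,"az": 2.8,"fingers": 1},{"dx": 8.57,"dy": 7.95,"dz": -0.97,"az": 2.8,"fingers": 1},{"dx": 8.57,"dy": 7.95,"dz": -0.97,"az": 2.8,"fingers": 1},{"dx": 10.6,"dy": 10.3,"dz": -0.97,"az": 2.8,"fingers": 1},{"dx": 10.6,"dy": 10.3,"dz": -0.97,"az": 2.8,"fingers": 1},{"dx": 10.6,"dy": 10.3,"dz": -0.97,"az": 2.8,"fingers": 1}]}}

```text
invalid input at $.motion[0]: expected keys dx, dy, dz, ax, ay, az, fingers
```

Run:
```python
from h import *
o,p,R=cur();print(o["t"],p,o["joint_positions"].round(2),o["contact_force"],o["width"])
for q in [(450,0,250),(528,222,200)]: print(rel(q,np.pi/2+.05))
```

```text
0.1 [ 196.61479006 -645.27080359  230.44106509] [-0.99  0.36  0.01 -0.   -1.22 -0.29] [-0.15312831  0.48189899 -0.13589469] 85.35687025920309
(array([18.115, 14.347, -0.626]), array([-0.004, -0.017,  2.815]))
(array([24.434, 18.991,  1.049]), array([-0.004, -0.017,  2.815]))
```

>>> {"name": "carry_out", "arguments": {"motion": [{"dx": 8.57,"dy": 7.95,"dz": -0.97,"ax": 0,"ay": 0,"az": 2.8,"fingers": 1},{"dx": 8.57,"dy": 7.95,"dz": -0.97,"ax": 0,"ay": 0,"az": 2.8,"fingers": 1},{"dx": 8.57,"dy": 7.95,"dz": -0.97,"ax": 0,"ay": 0,"az": 2.8,"fingers": 1},{"dx": 8.57,"dy": 7.95,"dz": -0.97,"ax": 0,"ay": 0,"az": 2.8,"fingers": 1},{"dx": 8.57,"dy": 7.95,"dz": -0.97,"ax": 0,"ay": 0,"az": 2.8,"fingers": 1},{"dx": 10.6,"dy": 10.3,"dz": -0.97,"ax": 0,"ay": 0,"az": 2.8,"fingers": 1},{"dx": 10.6,"dy": 10.3,"dz": -0.97,"ax": 0,"ay": 0,"az": 2.8,"fingers": 1},{"dx": 10.6,"dy": 10.3,"dz": -0.97,"ax": 0,"ay": 0,"az": 2.8,"fingers": 1}]}}

```text
t: 0.77
ee_pos: [346.9, -347.1, 254.5]
tool_rot: [-0.001, 0.689, 0.725, 0.0]
contact_force: [0.8, -0.5, -0.4]
width: -0.2
```

Run:
```python
from h import *
o,p,R=cur();print(o["t"],p,o["joint_positions"].round(2),o["contact_force"],o["width"])
for q in [(450,0,250),(528,222,200)]: print(rel(q,np.pi/2+.05))
```

```text
0.7667 [ 346.87503427 -347.0877249   254.47300383] [-0.39  0.04 -0.34 -0.   -1.19 -1.13] [ 0.84674197 -0.52973536 -0.39534525] -0.15835003665052866
(array([11.379,  4.023,  0.165]), array([-0.005, -0.017,  0.011]))
(array([18.635,  6.997,  1.841]), array([-0.005, -0.017,  0.011]))
```

>>> {"name": "carry_out", "arguments": {"motion": [{"dx": 11.4,"dy": 4.0,"dz": 0.16,"ax": 0,"ay": 0,"az": 0,"fingers": 1},{"dx": 11.4,"dy": 4.0,"dz": 0.16,"ax": 0,"ay": 0,"az": 0,"fingers": 1},{"dx": 11.4,"dy": 4.0,"dz": 0.16,"ax": 0,"ay": 0,"az": 0,"fingers": 1},{"dx": 11.4,"dy": 4.0,"dz": 0.16,"ax": 0,"ay": 0,"az": 0,"fingers": 1},{"dx": 11.4,"dy": 4.0,"dz": 0.16,"ax": 0,"ay": 0,"az": 0,"fingers": 1},{"dx": 11.4,"dy": 4.0,"dz": 0.16,"ax": 0,"ay": 0,"az": 0,"fingers": 1},{"dx": 11.4,"dy": 4.0,"dz": 0.16,"ax": 0,"ay": 0,"az": 0,"fingers": 1},{"dx": 11.4,"dy": 4.0,"dz": 0.16,"ax": 0,"ay": 0,"az": 0,"fingers": 1}]}}

```text
t: 1.43
ee_pos: [440.3, -27.1, 250.7]
tool_rot: [-0.001, 0.689, 0.725, 0.001]
contact_force: [0.5, -1.3, -0.3]
width: 0.2
```

Run:
```python
from h import *
o,p,R=cur();print(o["t"],p,o["joint_positions"].round(2),o["contact_force"],o["width"])
for q in [(528,222,190)]: print(rel(q,np.pi/2+.05))
```

```text
1.4333 [440.31862369 -27.05109604 250.66937303] [ 0.39 -0.05 -0.44 -0.   -1.18 -1.91] [ 0.52549462 -1.31992989 -0.32227667] 0.16059810960625073
(array([8.137, 3.345, 2.038]), array([ 0.002, -0.021,  0.015]))
```

>>> {"name": "carry_out", "arguments": {"motion": [{"dx": 8.14,"dy": 3.35,"dz": 1.0,"ax": 0,"ay": 0,"az": 0,"fingers": 1},{"dx": 8.14,"dy": 3.35,"dz": 1.0,"ax": 0,"ay": 0,"az": 0,"fingers": 1},{"dx": 8.14,"dy": 3.35,"dz": 1.0,"ax": 0,"ay": 0,"az": 0,"fingers": 1},{"dx": 8.14,"dy": 3.35,"dz": 1.0,"ax": 0,"ay": 0,"az": 0,"fingers": 1},{"dx": 8.14,"dy": 3.35,"dz": 2.0,"ax": 0,"ay": 0,"az": 0,"fingers": 1},{"dx": 8.14,"dy": 3.35,"dz": 2.0,"ax": 0,"ay": 0,"az": 0,"fingers": 1},{"dx": 8.14,"dy": 3.35,"dz": 2.0,"ax": 0,"ay": 0,"az": 0,"fingers": 1},{"dx": 8.14,"dy": 3.35,"dz": 2.0,"ax": 0,"ay": 0,"az": 0,"fingers": 1}]}}

```text
t: 2.1
ee_pos: [528.1, 225.3, 187.6]
tool_rot: [-0.001, 0.688, 0.726, -0.001]
contact_force: [0.5, -0.6, 0.9]
width: -0.2
```

Run:
```python
from h import *
o,p,R=cur();print(o["t"],p,o["joint_positions"].round(2),o["contact_force"],o["width"])
h=np.array([534.5,97]);uy=np.array([-.052,.9986])
for a in [.67,.55,.4,.25,.15,.08,0,-.05]:
    r=158;y=r*np.cos(a)-4*np.sin(a);z=51+r*np.sin(a)+4*np.cos(a)
    print(a,*rel([*(h+y*uy),z],np.pi/2+.05))
```

```text
2.1 [528.13550733 225.34469559 187.57368346] [ 0.74  0.23 -0.27 -0.   -1.07 -2.26] [ 0.49220851 -0.58579268  0.94069602] -0.24743217474959492
0.67 [-0.238 -0.007  1.178] [-0.04   0.006  0.044]
0.55 [ 0.138 -0.005  1.686] [-0.04   0.006  0.044]
0.4 [ 5.170e-01 -1.000e-03  2.378e+00] [-0.04   0.006  0.044]
0.25 [7.88e-01 2.00e-03 3.12e+00] [-0.04   0.006  0.044]
0.15 [0.906 0.004 3.633] [-0.04   0.006  0.044]
0.08 [0.958 0.005 3.998] [-0.04   0.006  0.044]
0 [0.985 0.006 4.419] [-0.04   0.006  0.044]
-0.05 [0.985 0.007 4.682] [-0.04   0.006  0.044]
```

>>> {"name": "carry_out", "arguments": {"motion": [{"dx": -0.2,"dy": 0,"dz": 0.8,"ax": 0,"ay": 0,"az": 0,"fingers": 1},{"dx": -0.1,"dy": 0,"dz": 1.3,"ax": 0,"ay": 0,"az": 0,"fingers": 1},{"dx": 0.1,"dy": 0,"dz": 1.7,"ax": 0,"ay": 0,"az": 0,"fingers": 1},{"dx": 0.3,"dy": 0,"dz": 2.05,"ax": 0,"ay": 0,"az": 0,"fingers": 1},{"dx": 0.5,"dy": 0,"dz": 2.4,"ax": 0,"ay": 0,"az": 0,"fingers": 1}]}}

```text
t: 2.52
ee_pos: [526.9, 240.0, 114.9]
tool_rot: [-0.001, 0.688, 0.726, -0.002]
contact_force: [0.3, -0.2, 0.1]
width: 0.2
```

Run:
```python
from h import *
from plant import get_image
cv2.imwrite("pics/a.png",cv2.resize(get_image("side")[150:260,230:390,::-1],None,fx=5,fy=5,interpolation=cv2.INTER_CUBIC))
o,p,R=cur();print(o["t"],p,o["contact_force"],o["ft_torque"])
h=np.array([534.5,97]);uy=np.array([-.052,.9986])
for a in [.4,.25,.15,.08,0,-.03]:
    r=158;y=r*np.cos(a)-4*np.sin(a);z=51+r*np.sin(a)+4*np.cos(a)
    print(a,*rel([*(h+y*uy),z],np.pi/2+.05))
```

```text
2.5667 [526.25632672 240.61328236 112.92935749] [-0.86931456  0.71004459 -1.95244015] [ 0.11842435 -0.00820355 -0.01148035]
0.4 [ 0.004  0.025 -0.11 ] [-0.063  0.02   0.04 ]
0.25 [0.276 0.029 0.632] [-0.063  0.02   0.04 ]
0.15 [0.394 0.032 1.145] [-0.063  0.02   0.04 ]
0.08 [0.447 0.034 1.51 ] [-0.063  0.02   0.04 ]
0 [0.475 0.037 1.93 ] [-0.063  0.02   0.04 ]
-0.03 [0.477 0.038 2.088] [-0.063  0.02   0.04 ]
```

View pics/a.png

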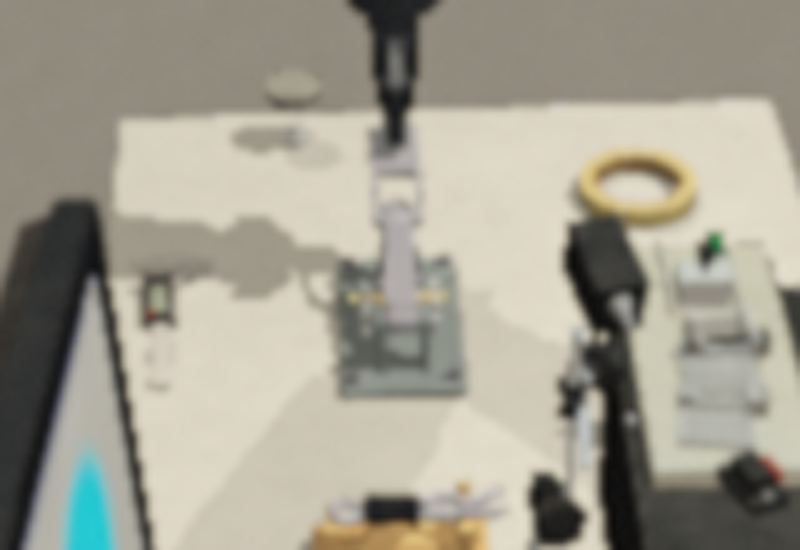

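Fingertips sit on the tab at crop (395,145) and the strap is going down with them. I'll continue along the arc.

>>> {"name": "carry_out", "arguments": {"motion": [{"dx": 0.15,"dy": 0,"dz": 0.35,"ax": 0,"ay": 0,"az": 0,"fingers": 1},{"dx": 0.28,"dy": 0,"dz": 0.65,"ax": 0,"ay": 0,"az": 0,"fingers": 1},{"dx": 0.36,"dy": 0,"dz": 1.0,"ax": 0,"ay": 0,"az": 0,"fingers": 1},{"dx": 0.42,"dy": 0,"dz": 1.35,"ax": 0,"ay": 0,"az": 0,"fingers": 1},{"dx": 0.46,"dy": 0,"dz": 1.65,"ax": 0,"ay": 0,"az": 0,"fingers": 1},{"dx": 0.47,"dy": 0,"dz": 1.85,"ax": 0,"ay": 0,"az": 0,"fingers": 1},{"dx": 0.47,"dy": 0,"dz": 1.97,"ax": 0,"ay": 0,"az": 0,"fingers": 1}]}}

```text
t: 3.15
ee_pos: [525.3, 254.8, 54.5]
tool_rot: [-0.001, 0.688, 0.726, -0.003]
contact_force: [-17.4, -1.4, 44.6]
width: 0.0
```

Run:
```python
from h import *
o,p,R=cur();print(o["t"],p,o["contact_force"])
```

```text
3.15 [525.25855197 254.75799099  54.47231323] [-17.44239841  -1.38082822  44.57395319]
```

>>> {"name": "carry_out", "arguments": {"motion": [{"dx": 0,"dy": 0,"dz": -1.2,"ax": 0,"ay": 0,"az": 0,"fingers": 1},{"dx": 0,"dy": 0,"dz": -2.5,"ax": 0,"ay": 0,"az": 0,"fingers": 1},{"dx": 0,"dy": 0,"dz": -4,"ax": 0,"ay": 0,"az": 0,"fingers": 1},{"dx": -3,"dy": -1.5,"dz": -5,"ax": 0,"ay": 0,"az": 0,"fingers": 0.5},{"dx": -12,"dy": -1.5,"dz": -5,"ax": 0,"ay": 0,"az": 0,"fingers": 0.5},{"dx": -12,"dy": -1.5,"dz": -5,"ax": 0,"ay": 0,"az": 0,"fingers": 0.5},{"dx": -12,"dy": -1.5,"dz": -5,"ax": 0,"ay": 0,"az": 0,"fingers": 0.5},{"dx": -12,"dy": -1.5,"dz": -5,"ax": 0,"ay": 0,"az": 0,"fingers": 0.5}]}}

```text
t: 3.82
ee_pos: [504.7, 50.9, 195.5]
tool_rot: [-0.001, 0.687, 0.726, -0.002]
contact_force: [1.4, 0.0, 0.5]
width: 42.6
```

Run:
```python
from h import *
from plant import get_image
t=get_image("top")[:,:,::-1];s=get_image("side")[:,:,::-1]
cv2.imwrite("pics/top1.png",t);cv2.imwrite("pics/side1.png",s)
a=cv2.resize(t[215:285,190:280],None,fx=6,fy=6,interpolation=cv2.INTER_NEAREST)
b=cv2.resize(s[170:240,280:340],None,fx=6,fy=6,interpolation=cv2.INTER_NEAREST)
cv2.imwrite("pics/b.png",np.hstack([cv2.resize(a,(430,334)),cv2.resize(b,(286,334))]))
cv2.imwrite("pics/b1.png",a);cv2.imwrite("pics/b2.png",b)
o,p,R=cur();print(o["t"],p,o["contact_force"],o["width"])
```

```text
3.9167 [504.37747462  48.09953576 195.64539985] [-0.43751136  1.04685871  0.49749379] 42.5634786434039
```

View pics/b1.png

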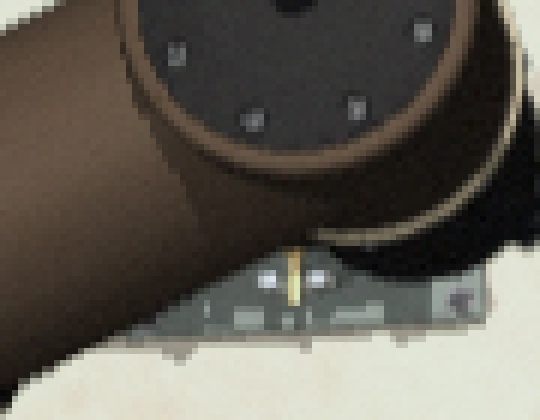

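View pics/b2.png

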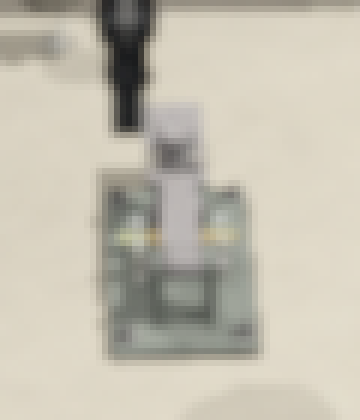

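Run:
```python
from h import *
print(rel([523,-104.8,170],np.pi/2+.01))
```

```text
(array([-5.119,  0.369,  0.864]), array([-0.061,  0.027,  0.459]))
```

>>> {"name": "carry_out", "arguments": {"motion": [{"dx": -5.12,"dy": 0.37,"dz": 0.86,"ax": 0,"ay": 0,"az": 0.46,"fingers": 0.4},{"dx": -5.12,"dy": 0.37,"dz": 0.86,"ax": 0,"ay": 0,"az": 0.46,"fingers": 0.4},{"dx": -5.12,"dy": 0.37,"dz": 0.86,"ax": 0,"ay": 0,"az": 0.46,"fingers": 0.4},{"dx": -5.12,"dy": 0.37,"dz": 0.86,"ax": 0,"ay": 0,"az": 0.46,"fingers": 0.4},{"dx": -5.12,"dy": 0.37,"dz": 0.86,"ax": 0,"ay": 0,"az": 0.46,"fingers": 0.4},{"dx": -5.12,"dy": 0.37,"dz": 0.86,"ax": 0,"ay": 0,"az": 0.46,"fingers": 0.4}]}}

```text
t: 4.42
ee_pos: [522.6, -106.4, 169.2]
tool_rot: [-0.002, 0.705, 0.709, -0.003]
contact_force: [-0.0, 1.4, -0.0]
width: 51.4
```

Run:
```python
from h import *
from plant import get_image
t=get_image("top")[:,:,::-1];s=get_image("side")[:,:,::-1]
cv2.imwrite("pics/top2.png",t);cv2.imwrite("pics/side2.png",s)
a=cv2.resize(t[215:285,190:280],None,fx=6,fy=6,interpolation=cv2.INTER_NEAREST)
b=cv2.resize(s[170:290,270:370],None,fx=5,fy=5,interpolation=cv2.INTER_NEAREST)
cv2.imwrite("pics/d1.png",a);cv2.imwrite("pics/d2.png",b)
o,p,R=cur();print(o["t"],p,o["contact_force"],o["width"])
```

```text
4.5167 [ 523.00590004 -104.51208773  169.98468998] [ 0.0987441  -0.07519716  1.45262961] 51.06522888001353
```

View pics/d1.png

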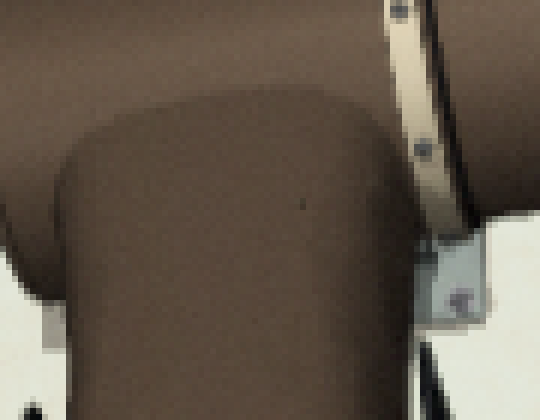

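View pics/d2.png

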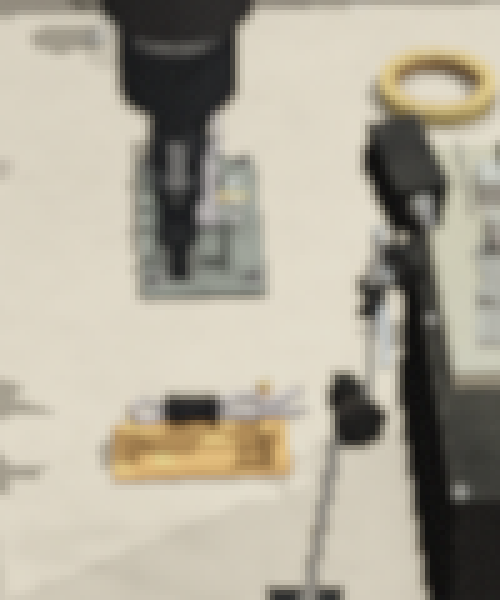

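>>> {"name": "carry_out", "arguments": {"motion": [{"dx": 0,"dy": 0.03,"dz": 1.3,"ax": 0,"ay": 0,"az": 0,"fingers": 0.4},{"dx": 0,"dy": 0.03,"dz": 2.6,"ax": 0,"ay": 0,"az": 0,"fingers": 0.4},{"dx": 0,"dy": 0.03,"dz": 3.6,"ax": 0,"ay": 0,"az": 0,"fingers": 0.4},{"dx": 0,"dy": 0.03,"dz": 4.4,"ax": 0,"ay": 0,"az": 0,"fingers": 0.4},{"dx": 0,"dy": 0.03,"dz": 4.87,"ax": 0,"ay": 0,"az": 0,"fingers": 0.4},{"dx": 0,"dy": 0.03,"dz": 4.87,"ax": 0,"ay": 0,"az": 0,"fingers": 0.4}]}}

```text
t: 5.02
ee_pos: [521.2, -103.5, 21.1]
tool_rot: [-0.003, 0.703, 0.711, -0.005]
contact_force: [0.3, 0.2, -0.1]
width: 51.2
```

Run:
```python
from h import *
from plant import get_image
s=get_image("side")[:,:,::-1]
cv2.imwrite("pics/e2.png",cv2.resize(s[200:290,270:370],None,fx=6,fy=6,interpolation=cv2.INTER_CUBIC))
o,p,R=cur();print(o["t"],p,o["contact_force"],o["width"])
print(rel([523.5,-104.8,24],np.pi/2+.01))
```

```text
5.0667 [ 522.37945364 -103.63628663   22.90537096] [-0.55045414 -0.27914319  1.91434631] 51.02800900267372
(array([-0.039,  0.037, -0.037]), array([-0.095,  0.031,  0.016]))
```

View pics/e2.png

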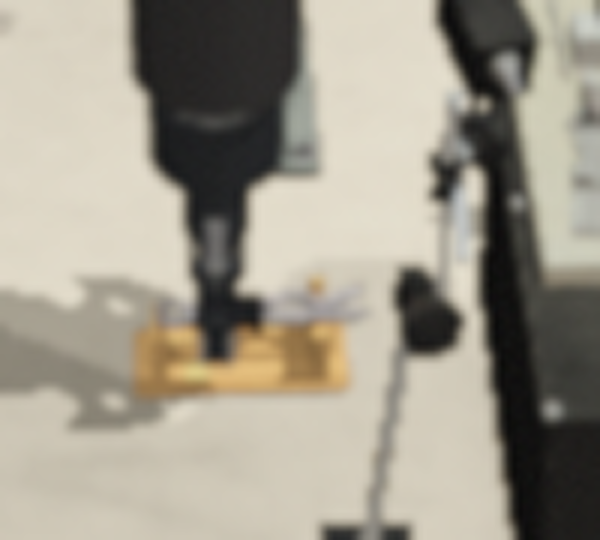

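Fingers straddle the black grip (crop 220,320) between the ribs, so I'm closing.

>>> {"name": "carry_out", "arguments": {"motion": [{"dx": -0.04,"dy": 0.04,"dz": -0.04,"ax": -0.1,"ay": 0.03,"az": 0,"fingers": 0.7},{"dx": -0.04,"dy": 0.04,"dz": -0.04,"ax": -0.1,"ay": 0.03,"az": 0,"fingers": 1},{"dx": -0.04,"dy": 0.04,"dz": -0.04,"ax": -0.1,"ay": 0.03,"az": 0,"fingers": 1},{"dx": -0.04,"dy": 0.04,"dz": -0.04,"ax": -0.1,"ay": 0.03,"az": 0,"fingers": 1},{"dx": -0.04,"dy": 0.04,"dz": -0.04,"ax": -0.1,"ay": 0.03,"az": 0,"fingers": 1},{"dx": -0.04,"dy": 0.04,"dz": -0.04,"ax": -0.1,"ay": 0.03,"az": 0,"fingers": 1}]}}

```text
t: 5.57
ee_pos: [524.9, -104.4, 25.8]
tool_rot: [0.001, 0.703, 0.711, 0.001]
contact_force: [-1.4, 3.2, 8.2]
width: 20.9
```

Run:
```python
from h import *
o,p,R=cur();print(o["t"],p,o["contact_force"],o["ft_torque"],o["width"]);print(R.as_matrix().round(4))
```

```text
5.5667 [ 524.85650618 -104.39554122   25.78445367] [-1.35215135  3.1770239   8.17030516] [ 1.1668436   0.56903602 -0.03582219] 20.918473257346506
[[-1.170e-02  9.999e-01  3.600e-03]
 [ 9.999e-01  1.170e-02  4.000e-04]
 [ 4.000e-04  3.600e-03 -1.000e+00]]
```

>>> {"name": "carry_out", "arguments": {"motion": [{"dx": 0,"dy": 0,"dz": -0.5,"ax": 0,"ay": 0,"az": 0,"fingers": 1},{"dx": 0,"dy": 0,"dz": -1.5,"ax": 0,"ay": 0,"az": 0,"fingers": 1},{"dx": 0,"dy": 0,"dz": -2.8,"ax": 0,"ay": 0,"az": 0,"fingers": 1},{"dx": -0.5,"dy": -1,"dz": -3.6,"ax": 0,"ay": 0,"az": 0,"fingers": 1},{"dx": -1.5,"dy": -2,"dz": -4,"ax": 0,"ay": 0,"az": 0,"fingers": 1},{"dx": -2.7,"dy": -2.7,"dz": -4,"ax": 0,"ay": 0,"az": 0,"fingers": 1},{"dx": -3.9,"dy": -3.3,"dz": -4,"ax": 0,"ay": 0,"az": 0,"fingers": 1},{"dx": -5.0,"dy": -4,"dz": -4,"ax": 0,"ay": 0,"az": 0,"fingers": 1}]}}

```text
t: 6.23
ee_pos: [405.6, -257.1, 146.8]
tool_rot: [0.003, 0.703, 0.712, 0.002]
contact_force: [1.1, -0.9, -0.4]
width: 20.7
```

>>> {"name": "carry_out", "arguments": {"motion": [{"dx": -1.2,"dy": -0.4,"dz": 0,"ax": 0,"ay": 0,"az": 0,"fingers": 1},{"dx": -2.4,"dy": -0.8,"dz": 0,"ax": 0,"ay": 0,"az": 0,"fingers": 1},{"dx": -2.4,"dy": -0.8,"dz": 0,"ax": 0,"ay": 0,"az": 0,"fingers": 1},{"dx": -2.4,"dy": -0.8,"dz": 0,"ax": 0,"ay": 0,"az": 0,"fingers": 1}]}}

```text
t: 6.57
ee_pos: [381.3, -331.1, 147.0]
tool_rot: [0.003, 0.704, 0.71, 0.003]
contact_force: [-0.6, 0.7, -0.8]
width: 20.8
```

Run:
```python
from h import *
from plant import get_image
t=get_image("top")[:,:,::-1];s=get_image("side")[:,:,::-1]
cv2.imwrite("pics/top3.png",t);cv2.imwrite("pics/side3.png",s)
a=cv2.resize(t[215:285,190:280],None,fx=6,fy=6,interpolation=cv2.INTER_NEAREST)
b=cv2.resize(s[170:240,280:340],None,fx=6,fy=6,interpolation=cv2.INTER_NEAREST)
cv2.imwrite("pics/f1.png",a);cv2.imwrite("pics/f2.png",b)
o,p,R=cur();print(o["t"],p,o["contact_force"],o["width"])
```

```text
6.6667 [ 382.27111099 -329.35227695  146.89776697] [ 0.03703395  1.00417629 -0.74641077] 20.80422707282568
```

View pics/top3.png

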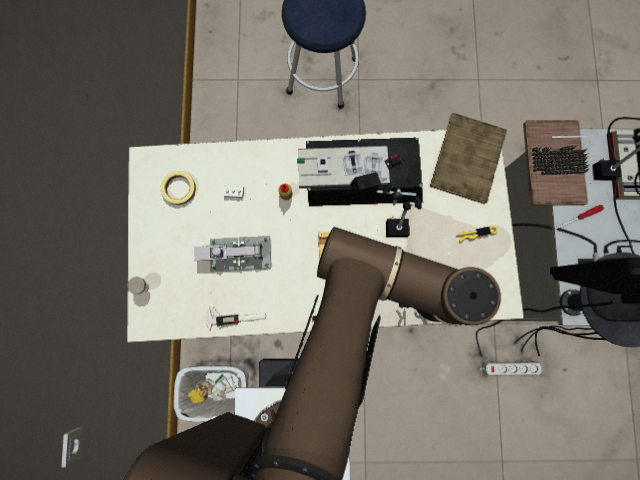

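View pics/side3.png

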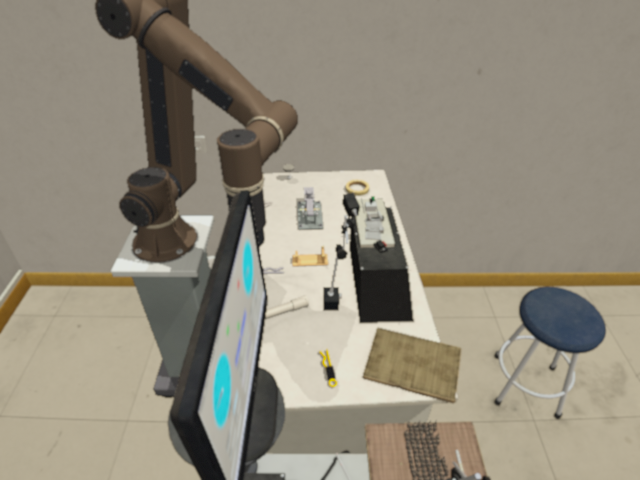

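View pics/f1.png

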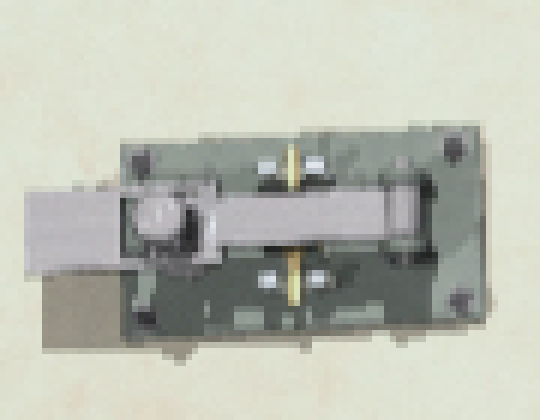

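View pics/f2.png

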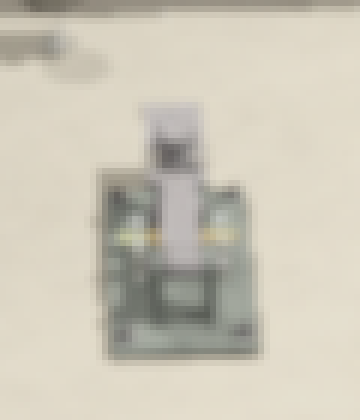

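Run:
```python
from h import *
f=lambda L:np.array([[190+x/6-.5,215+y/6-.5] for x,y in L])
P=onz("top",f([(141,163),(454,149),(461,300),(145,316)]),10)[:,:2];c=P.mean(0);print(P,c)
e=P[0]-P[1]+P[3]-P[2];yaw=np.arctan2(-e[0],e[1]);e2=P[0]-P[3]+P[1]-P[2];print("yaw",yaw,np.arctan2(e2[1],e2[0]))
uy=np.array([-np.sin(yaw),np.cos(yaw)]);print("post",c+55*uy)
t=cv2.imread("pics/top3.png");g=t.max(2)
print(g[243:258,208:226])
print("disc",onz("top",f([(160,214)]),80))
T=onz("top",f([(24,191),(28,274),(122,190),(122,271)]),55);print("tab",T)
# closed strap prediction in side: free end z55
h=c-55*uy;ux=np.array([uy[1],-uy[0]])
Q=[[*(h+178*uy+s*19.5*ux),55] for s in(-1,1)];print("pred side",(proj("side",Q)-[280,170]+.5)*6,"top",(proj("top",Q)-[190,215]+.5)*6)
```

```text
[[565.5100942  231.93480026]
 [572.08706843  79.10246987]
 [497.83040043  74.54608049]
 [490.39564315 227.46487464]] [531.45580155 153.26205632]
yaw 0.04579520358726708 0.06035538945221008
post [528.93794565 208.20439338]
[[224 213 167 138 103  84  78 135 145 146 147 145 150 150 147 145 132 131]
 [216 201 161 136 119  80 102 124 136 137 135 132 119 131 133 131 120 131]
 [192 194 158 146 157 122 152 153 165 160 164 151 134 150 150 148 128 158]
 [179 182 179 168 189 172 157 168 187 180 165 143 140 142 142 171 166 180]
 [188 191 149 154 165 165 158 167 171 176 144 102  98 142 130 167 173 174]
 [186 193  52 111 114 152 183 186 192 195 199 155 138 180 173 182 174 177]
 [188 194  60 133 130 178 182 189 200 186 208 187 138 114 140 180 180 182]
 [188 195  64 127 152 176 182 186 209 188 190 188 132  43  91 161 185 199]
 [191 197  75 112 155 183 187 186 205 189 189 186 122  51  72 129 173 217]
 [190 197  72 120 130 194 197 188 191 188 191 178 107  41  52 129 183 233]
 [188 192  69 134  98 183 180 185 185 184 171 139  66  42  48 123 199 224]
 [187 193  71 132 113 120 138 150 154 156 125  98  52  38  52 127 205 206]
 [187 192  74 129 132 111  82  91  92  97  85 110  61  52  58 136 188 204]
 [188 197  72 110 108 107  72 115  76  66  72  86  55  61  54 132 187 187]
 [188 196  89  93 102  85  80 139  86 103  80  79  81  79 130 166 193 191]]
disc [[529.95542672 206.56660398  80.        ]]
tab [[544.76365819 276.55812553  55.        ]
 [505.33092488 273.0827889   55.        ]
 [545.13281392 230.32006291  55.        ]
 [506.65016645 228.97983261  55.        ]]
pred side [[143.7490836  102.33976556]
 [201.53544634 100.84453863]] top [[ 23.49441362 271.86435507]
 [ 23.05588905 189.86919675]]
```

```bash
cat >> h.py <<'E'
HOLE=np.array([529.8,207.,64.]);YAW=.05
UX=np.array([np.cos(YAW),np.sin(YAW),0]);UY=np.array([-np.sin(YAW),np.cos(YAW),0])
def tcp(xo,yo=0,zo=0):  # clip origin offset from home; 0 = home (seat on hole)
    return HOLE+(-35-4+xo)*UX+(4+yo)*UY+np.array([0,0,-14.2+zo])
E
python3 - <<'E'
from h import *
print(rel([440,-60,150],np.pi/2+YAW));print(rel(tcp(-75,0,80),np.pi/2+YAW),tcp(-75))
E
```

```text
(array([ 8.955,  2.029, -0.089]), array([ 0.085,  0.002, -0.44 ]))
(array([17.808,  1.319,  0.579]), array([ 0.085,  0.002, -0.44 ])) [415.74255364 205.29737574  49.8       ]
```

>>> {"name": "carry_out", "arguments": {"motion": [{"dx": 8.96,"dy": 2.03,"dz": -0.1,"ax": 0.09,"ay": 0,"az": -0.44,"fingers": 1},{"dx": 8.96,"dy": 2.03,"dz": -0.1,"ax": 0.09,"ay": 0,"az": -0.44,"fingers": 1},{"dx": 8.96,"dy": 2.03,"dz": -0.1,"ax": 0.09,"ay": 0,"az": -0.44,"fingers": 1},{"dx": 8.96,"dy": 2.03,"dz": -0.1,"ax": 0.09,"ay": 0,"az": -0.44,"fingers": 1},{"dx": 8.96,"dy": 2.03,"dz": -0.1,"ax": 0.09,"ay": 0,"az": -0.44,"fingers": 1},{"dx": 8.96,"dy": 2.03,"dz": -0.1,"ax": 0.09,"ay": 0,"az": -0.44,"fingers": 1},{"dx": 11.5,"dy": 1.8,"dz": 0,"ax": 0.09,"ay": 0,"az": -0.44,"fingers": 1},{"dx": 11.5,"dy": 1.8,"dz": 0,"ax": 0.09,"ay": 0,"az": -0.44,"fingers": 1}]}}

```text
t: 7.33
ee_pos: [432.4, 1.8, 148.2]
tool_rot: [0.0, 0.688, 0.725, 0.0]
contact_force: [1.8, 0.4, -1.0]
width: 20.7
```

Run:
```python
from h import *
print(cur()[0]["t"],cur()[1],rel(tcp(-75,0,60),np.pi/2+YAW))
```

```text
7.3333 [432.39759768   1.76024307 148.2314168 ] (array([ 6.804, -0.199,  1.284]), array([ 0.009, -0.005,  0.029]))
```

>>> {"name": "carry_out", "arguments": {"motion": [{"dx": 6.8,"dy": -0.2,"dz": 0,"ax": 0,"ay": 0,"az": 0,"fingers": 1},{"dx": 6.8,"dy": -0.2,"dz": 0,"ax": 0,"ay": 0,"az": 0,"fingers": 1},{"dx": 6.8,"dy": -0.2,"dz": 0,"ax": 0,"ay": 0,"az": 0,"fingers": 1},{"dx": 6.8,"dy": -0.2,"dz": 0,"ax": 0,"ay": 0,"az": 0,"fingers": 1},{"dx": 6.8,"dy": -0.2,"dz": 0.5,"ax": 0,"ay": 0,"az": 0,"fingers": 1},{"dx": 6.8,"dy": -0.2,"dz": 1.28,"ax": 0,"ay": 0,"az": 0,"fingers": 1},{"dx": 6.8,"dy": -0.2,"dz": 1.28,"ax": 0,"ay": 0,"az": 0,"fingers": 1}]}}

```text
t: 7.92
ee_pos: [412.9, 207.2, 107.0]
tool_rot: [-0.0, 0.686, 0.727, -0.002]
contact_force: [-1.6, -1.4, -1.8]
width: 21.0
```

Run:
```python
from h import *
from plant import get_image
t=get_image("top")[:,:,::-1];s=get_image("side")[:,:,::-1]
cv2.imwrite("pics/top4.png",t);cv2.imwrite("pics/side4.png",s)
a=cv2.resize(t[215:305,190:280],None,fx=6,fy=6,interpolation=cv2.INTER_NEAREST)
b=cv2.resize(s[160:240,250:340],None,fx=6,fy=6,interpolation=cv2.INTER_NEAREST)
cv2.imwrite("pics/g1.png",a);cv2.imwrite("pics/g2.png",b)
o,p,R=cur();print(o["t"],p,o["contact_force"],o["width"]);print(rel(tcp(-75,0,0),np.pi/2+YAW))
```

```text
8.0167 [414.47749509 205.76096633 109.70649846] [-0.22973358 -0.41656876 -0.36287694] 20.650482445581844
(array([-0.015,  0.043,  1.997]), array([-0.008,  0.014,  0.065]))
```

View pics/g1.png

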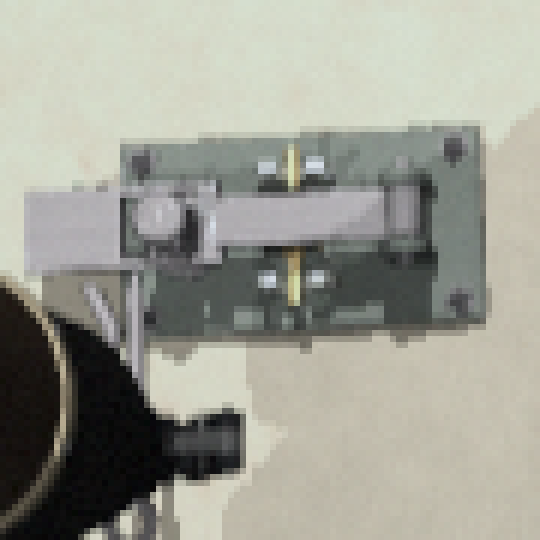

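View pics/g2.png

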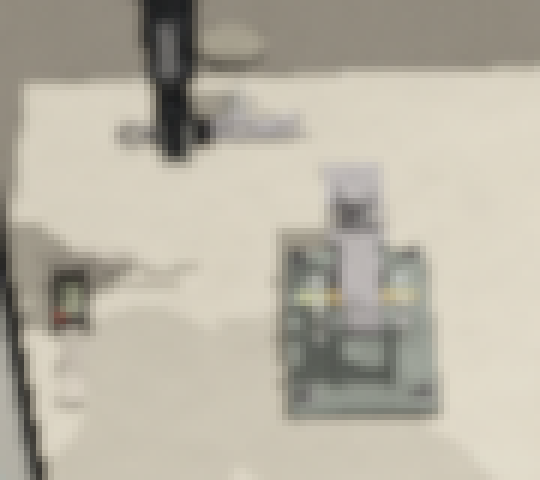

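The top view shows the leg clearly at crop (137,275–400), pointing at the strap and post. Next I descend to hole height.

>>> {"name": "carry_out", "arguments": {"motion": [{"dx": 0,"dy": 0.04,"dz": 1,"ax": 0,"ay": 0,"az": 0.06,"fingers": 1},{"dx": 0,"dy": 0.04,"dz": 1.8,"ax": 0,"ay": 0,"az": 0.06,"fingers": 1},{"dx": 0,"dy": 0.04,"dz": 2,"ax": 0,"ay": 0,"az": 0.06,"fingers": 1},{"dx": 0,"dy": 0.04,"dz": 2,"ax": 0,"ay": 0,"az": 0.06,"fingers": 1}]}}

```text
t: 8.35
ee_pos: [415.2, 204.8, 49.5]
tool_rot: [0.0, 0.689, 0.725, -0.002]
contact_force: [0.5, 0.2, -0.1]
width: 20.8
```

```bash
cat > look.py <<'E'
import sys
from h import *
from plant import get_image
k=sys.argv[1]
t=get_image("top")[:,:,::-1].copy();s=get_image("side")[:,:,::-1].copy()
cv2.imwrite(f"pics/top{k}.png",t);cv2.imwrite(f"pics/side{k}.png",s)
a=cv2.resize(t[230:300,190:260],None,fx=8,fy=8,interpolation=cv2.INTER_NEAREST)
b=cv2.resize(s[170:240,260:340],None,fx=8,fy=8,interpolation=cv2.INTER_NEAREST)
o,p,R=cur();M=R.as_matrix();print(o["t"],p,o["contact_force"],o["width"]);print(rel(tcp(-75),np.pi/2+YAW))
# clip axes: x = tool y ; y = tool x
org=p+4*M[:,1]-4*M[:,0]-14.2*M[:,2]
for im,n,off in((a,"top",(190,230)),(b,"side",(260,170))):
    q=(proj(n,[org+25*M[:,1],org+80*M[:,1],HOLE-[13,.65,0],HOLE+[0,0,16]])-off+.5)*8
    print(n,q.round(0).tolist())
    for x,y in q: cv2.circle(im,(int(x),int(y)),2,(0,0,255),-1)
cv2.imwrite(f"pics/t{k}.png",a);cv2.imwrite(f"pics/s{k}.png",b)
print("clip org",org,"dir",np.arctan2(M[1,1],M[0,1]))
E
python3 look.py 5
```

```text
8.45 [416.39698396 206.03507011  51.16253095] [ 0.69102185 -0.87815816  0.50906965] 20.664148833090998
(array([-0.023, -0.023,  0.045]), array([0.007, 0.006, 0.005]))
top [[223.0, 412.0], [220.0, 255.0], [222.0, 209.0], [212.0, 166.0]]
side [[224.0, 199.0], [336.0, 196.0], [370.0, 198.0], [396.0, 170.0]]
clip org [420.58459978 202.24841874  65.36693679] dir 0.05045623662101003
```

View pics/t5.png

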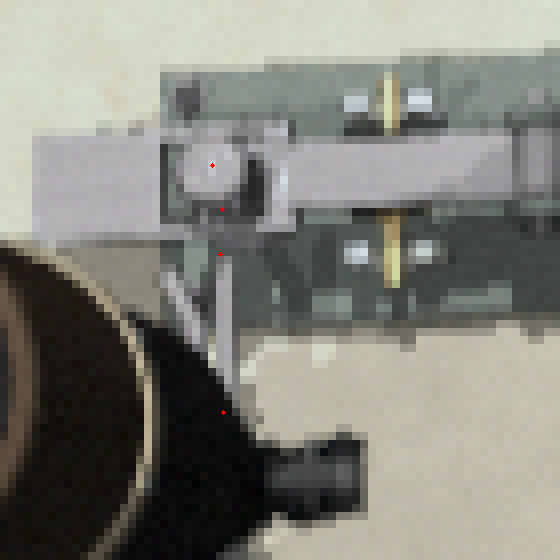

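View pics/s5.png

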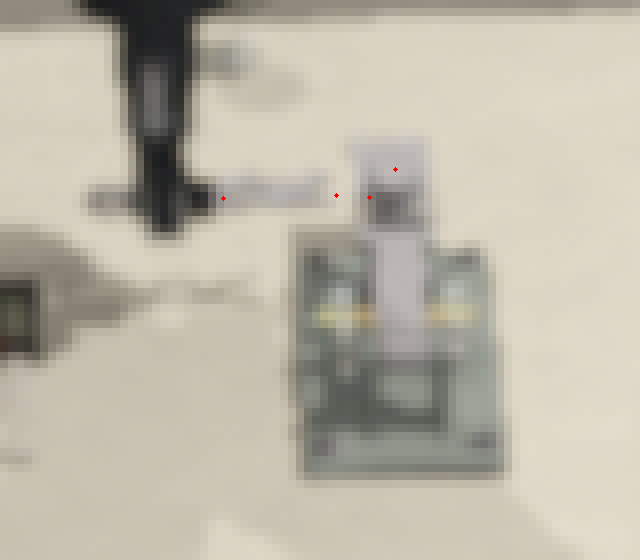

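Run:
```python
from h import *
t=cv2.imread("pics/top5.png");g=t.astype(int)
for r in range(259,282): print(r,g[r,212:223].max(1), (g[r,212:223,1]-g[r,212:223,2]))
```

```text
259 [143 154 120 118  98  94 102  95  93  97  95] [-2  1  2  1  0  1 -2 -2 -1  0 -1]
260 [ 69 128 127 128  78  89  93  96  96 101  90] [ 5  8  8  9  5  3 -2 -2 -1 -1 -2]
261 [ 88 145 145 147  85  85  84  84  80  89  71] [ 8 12  9 10  8  6  5  3  4  3  3]
262 [ 90 145 145 145  87 107 128  90  86  87  84] [ 8 11 10  9  7  1  0  6  6  4  5]
263 [ 79 144 147 123  88 128 161  91  87  86  85] [ 5 10 13 10  7 -1 -1  6  6  6  6]
264 [104 143 145  89  79 146 164  85  84  85  85] [ 0  7 12  8  6 -3 -1  5  6  4  7]
265 [147 126 141  83  71 171 170  81  83  84  85] [ 0  6  6  3  3 -4 -3  3  5  5  6]
266 [173 108 108  72  65 167 164  78  85  86  83] [-3  0 -4  2  3 -2 -2  2  5  6  4]
267 [185 143  57  57  66 163 170  83  86  84  85] [-3 -2 -1 -1  1 -3 -3  3  8  6  5]
268 [166 172 101  45  77 165 169  82  86  87  89] [-1 -2 -4 -2 -1 -3 -4  3  6  6  6]
269 [127 176 148  67  78 163 170  82  85  86  86] [-3 -1 -3  1  3 -4 -3  1  6  5  4]
270 [ 99 154 173 107  85 165 170  80  80  78  90] [ 3 -2 -3 -1  6 -2 -3  1  3  3  4]
271 [ 82 147 184 123 109 169 169  86 110 108 117] [ 4 -4 -3  0  0 -1 -2  0 -3 -1
[... 154 characters left out ...]
1 -3 -1 -3 -4 -4  2]
274 [ 10  16  20  72 215 165 172 102 140 180 205] [ 1  0  1 -2  2 -3 -3  0 -5 -1 -2]
275 [ 15  17  16  25 171 165 172 114 179 214 193] [ 0  0  0 -2  2 -3 -2  0  0  2 -6]
276 [ 16  16  15  12  48 135 175 127 213 214 193] [ 4 -1  0  0  0 -1 -3 -2  2  0 -3]
277 [ 12  18  17  19  17  63 170 127 187 189 190] [ 1 -4  0  1  0  2 -3  0  0 -2 -6]
278 [ 17  14  16  18  15  21 131 128 138 139 192] [ 0  1  0  1 -1 -3 -1 -1 -3 -3 -6]
279 [ 17  15  17  18  16  16  62 128 141 139 191] [ 0  3 -2  0 -3  1 -2  1 -5 -3 -4]
280 [ 17  17  15  15  12  16  20 109 141 145 194] [-2 -1 -1 -3  0 -2  0 -2 -4 -3 -5]
281 [ 14  16  10  16  16  16  15  61 124 142 166] [-2  4  0  0 -1 -2 -1  1 -2 -6 -4]
```

>>> {"name": "carry_out", "arguments": {"motion": [{"dx": 0.03,"dy": 0.15,"dz": 0.04,"ax": 0,"ay": 0,"az": 0,"fingers": 1},{"dx": 0.03,"dy": 0.3,"dz": 0.04,"ax": 0,"ay": 0,"az": 0,"fingers": 1},{"dx": 0.03,"dy": 0.45,"dz": 0.04,"ax": 0,"ay": 0,"az": 0,"fingers": 1},{"dx": 0.03,"dy": 0.45,"dz": 0.04,"ax": 0,"ay": 0,"az": 0,"fingers": 1}]}}

```text
t: 8.78
ee_pos: [431.3, 208.2, 50.7]
tool_rot: [0.0, 0.689, 0.725, 0.001]
contact_force: [0.4, 1.4, -1.5]
width: 20.4
```

```bash
python3 look.py 6
python3 - <<'E'
from h import *
g=cv2.imread("pics/top6.png").astype(int)
for r in range(244,272): print(r,g[r,210:223].max(1))
E
```

```text
8.8833 [430.1782306  207.61271753  50.16270998] [-0.39334659 -0.4085054  -0.84393527] 20.996982253937226
(array([-0.053, -0.484,  0.012]), array([ 0.009,  0.003, -0.002]))
top [[221.0, 373.0], [218.0, 216.0], [222.0, 209.0], [212.0, 166.0]]
side [[252.0, 199.0], [364.0, 195.0], [370.0, 198.0], [396.0, 170.0]]
clip org [434.36074851 203.81963617  64.36690223] dir 0.049828698005895754
244 [150 128 115  74  97 118 130 129 127 126 112 123 123]
245 [153 135 150 116 142 145 159 153 155 139 124 138 141]
246 [170 162 179 168 149 159 179 170 161 133 132 138 138]
247 [143 147 156 156 147 159 163 164 132  94  98 135 122]
248 [ 48 104 109 146 177 179 182 185 192 146 134 173 161]
249 [ 58 129 123 169 172 178 189 180 199 179 130 109 133]
250 [ 60 118 144 168 175 178 202 180 179 182 121  39  85]
251 [ 71 104 145 172 180 177 199 181 178 179 114  44  66]
252 [ 65 111 123 184 188 179 181 179 181 172 103  41  47]
253 [ 68 123  91 171 173 176 177 174 164 132  61  39  44]
254 [ 68 125 109 117 129 145 147 146 116  92  49  35  45]
255 [ 69 123 124 105  77  87  86  83  72 103  57  45  54]
256 [ 67 102 103 1
[... 209 characters left out ...]
 78]
260 [186 154  73 128 128 110 171 154  63  97  96 100  73]
261 [164 180 115 144 147 124 175 155  61  84  77  90  71]
262 [130 185 166 136 147 123 172 156  66  89  86  86  84]
263 [105 162 195 132 122 107 173 158  67  88  86  88  85]
264 [ 82 119 183 165  97  81 170 158  70  87  85  83  87]
265 [ 30  62 155 176 110  74 176 160  69  85  85  86  85]
266 [ 14  28  94 145  93  67 175 161  72  88  84  82  84]
267 [ 15  16  18  68  63  47 170 166  75  86  86  83  83]
268 [ 11  15  18  16  30  32 171 165  76  84  86  78  80]
269 [ 16  19  15  17  17  24 170 166  80  83  80  69  68]
270 [ 17  16  17  15  10  19 138 165  74  81  67  63  70]
271 [ 14  12  12  14  17  18  63 137  89 111 107 105  93]
```

View pics/t6.png

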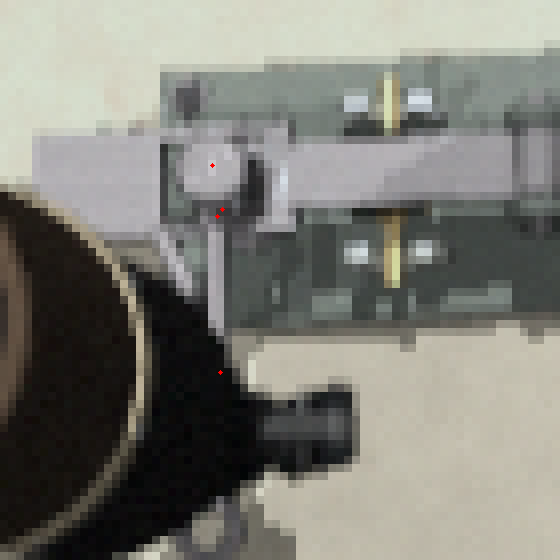

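View pics/s6.png

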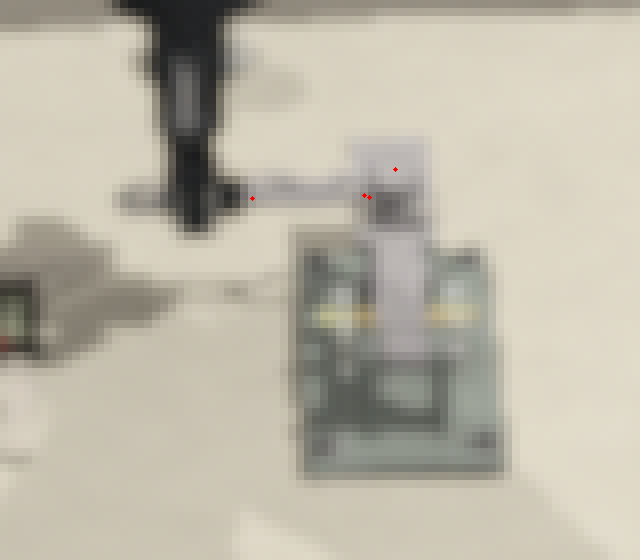

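>>> {"name": "carry_out", "arguments": {"motion": [{"dx": 0,"dy": 0.12,"dz": 0.01,"ax": 0,"ay": 0,"az": 0,"fingers": 1},{"dx": 0,"dy": 0.24,"dz": 0.01,"ax": 0,"ay": 0,"az": 0,"fingers": 1},{"dx": 0,"dy": 0.36,"dz": 0.01,"ax": 0,"ay": 0,"az": 0,"fingers": 1},{"dx": 0,"dy": 0.36,"dz": 0.01,"ax": 0,"ay": 0,"az": 0,"fingers": 1}]}}

```text
t: 9.22
ee_pos: [441.7, 208.4, 49.9]
tool_rot: [0.0, 0.689, 0.724, 0.0]
contact_force: [-0.3, -0.1, -2.2]
width: 20.5
```

Run:
```python
from h import *
o,p,R=cur();print(o["t"],p,o["contact_force"],o["ft_torque"],o["width"]);print(rel(tcp(0,1.5),np.pi/2+YAW))
```

```text
9.2167 [441.72426054 208.36635992  49.87406933] [-0.25479211 -0.09160838 -2.15216139] [ 0.05903115  0.01844991 -0.02117043] 20.464886174110717
(array([-0.008,  1.63 ,  0.004]), array([ 0.013,  0.002, -0.003]))
```

>>> {"name": "carry_out", "arguments": {"motion": [{"dx": 0,"dy": 0.15,"dz": 0,"ax": 0,"ay": 0,"az": 0,"fingers": 1},{"dx": 0,"dy": 0.3,"dz": 0,"ax": 0,"ay": 0,"az": 0,"fingers": 1},{"dx": 0,"dy": 0.45,"dz": 0,"ax": 0,"ay": 0,"az": 0,"fingers": 1},{"dx": 0,"dy": 0.45,"dz": 0,"ax": 0,"ay": 0,"az": 0,"fingers": 1}]}}

```text
t: 9.55
ee_pos: [456.2, 209.5, 49.9]
tool_rot: [0.001, 0.689, 0.725, 0.001]
contact_force: [0.7, 1.2, -1.6]
width: 20.9
```

```bash
python3 look.py 7;python3 - <<'E'
from h import *
o,p,R=cur();print(o["ft_torque"]);print(rel(tcp(0,1.5),np.pi/2+YAW))
E
```

```text
9.65 [455.5014958  209.24339932  49.80773988] [ 0.32599906  1.17965085 -0.94538596] 20.722746794847815
(array([-6.60e-02, -1.33e+00, -1.00e-03]), array([ 0.015, -0.001, -0.005]))
top [[219.0, 301.0], [216.0, 145.0], [222.0, 209.0], [212.0, 166.0]]
side [[304.0, 197.0], [416.0, 194.0], [370.0, 198.0], [396.0, 170.0]]
clip org [459.6766062  205.4448008   64.01263701] dir 0.04955343705390361
[0.51435656 0.17527446 0.09128955]
(array([-0.015,  1.17 ,  0.002]), array([ 0.015, -0.001, -0.005]))
```

View pics/t7.png

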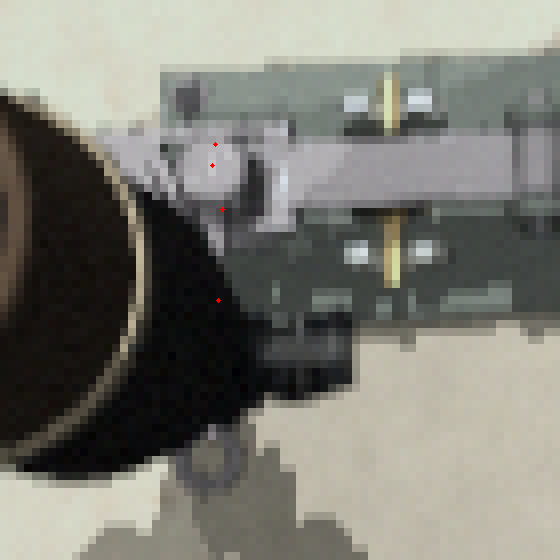

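View pics/s7.png

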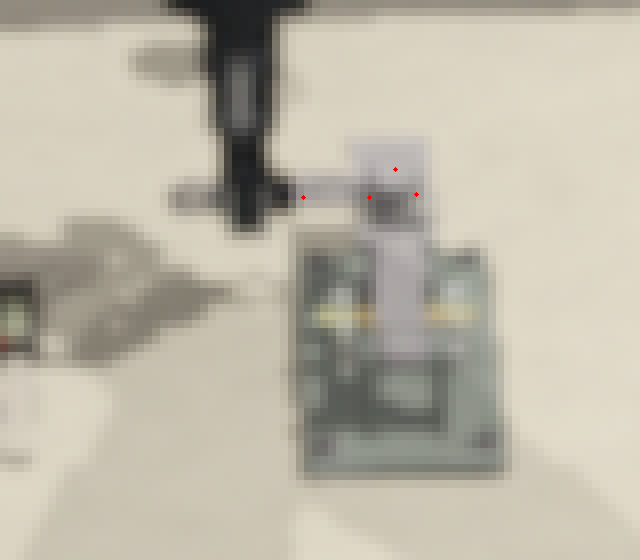

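The tip passes into the post with no force (top crop: leg at (220,240) disappearing into the post, flared leg outside at (150,150)). I'll push on.

>>> {"name": "carry_out", "arguments": {"motion": [{"dx": -0.01,"dy": 0.2,"dz": 0,"ax": 0,"ay": 0,"az": 0,"fingers": 1},{"dx": -0.01,"dy": 0.35,"dz": 0,"ax": 0,"ay": 0,"az": 0,"fingers": 1},{"dx": -0.01,"dy": 0.5,"dz": 0,"ax": 0,"ay": 0,"az": 0,"fingers": 1},{"dx": -0.01,"dy": 0.65,"dz": 0,"ax": 0,"ay": 0,"az": 0,"fingers": 1}]}}

```text
t: 9.98
ee_pos: [475.8, 210.5, 50.0]
tool_rot: [0.0, 0.689, 0.725, 0.001]
contact_force: [-0.1, 3.8, -1.6]
width: 20.4
```

Run:
```python
from h import *
o,p,R=cur();print(o["t"],p,o["contact_force"],o["ft_torque"],o["width"]);print(rel(tcp(0,1.5),np.pi/2+YAW))
```

```text
9.9833 [475.79163554 210.45344304  49.99470657] [-0.13047897  3.81580174 -1.55732534] [1.17079709 0.5030165  0.22516515] 20.44247776222619
(array([-0.022,  0.492,  0.007]), array([ 0.023, -0.008, -0.001]))
```

>>> {"name": "carry_out", "arguments": {"motion": [{"dx": -0.03,"dy": 0.1,"dz": 0,"ax": 0,"ay": 0,"az": 0,"fingers": 1},{"dx": -0.03,"dy": 0.2,"dz": 0,"ax": 0,"ay": 0,"az": 0,"fingers": 1},{"dx": -0.03,"dy": 0.3,"dz": 0,"ax": 0,"ay": 0,"az": 0,"fingers": 1}]}}

```text
t: 10.23
ee_pos: [485.6, 210.2, 50.2]
tool_rot: [0.001, 0.689, 0.724, 0.001]
contact_force: [0.4, 1.8, -0.6]
width: 20.9
```

Run:
```python
from h import *
o,p,R=cur();print(o["t"],p,o["contact_force"],o["ft_torque"],o["width"]);print(rel(tcp(0,1.5),np.pi/2+YAW))
```

```text
10.2333 [485.61151625 210.16843526  50.16522922] [ 0.37700043  1.80940929 -0.64942083] [ 0.81002281 -0.25108511  0.05390631] 20.860818471180337
(array([0.004, 0.166, 0.013]), array([ 0.03 , -0.011, -0.002]))
```

>>> {"name": "carry_out", "arguments": {"motion": [{"dx": 0,"dy": 0.08,"dz": 0.01,"ax": 0,"ay": 0,"az": 0,"fingers": 1},{"dx": 0,"dy": 0.16,"dz": 0.01,"ax": 0,"ay": 0,"az": 0,"fingers": 1},{"dx": 0,"dy": 0.16,"dz": 0.01,"ax": 0,"ay": 0,"az": 0,"fingers": 1}]}}

```text
t: 10.48
ee_pos: [490.2, 210.0, 49.5]
tool_rot: [0.0, 0.689, 0.724, 0.001]
contact_force: [-1.9, 1.7, -2.0]
width: 20.8
```

```bash
python3 look.py 8;python3 - <<'E'
from h import *
o,p,R=cur();print(o["ft_torque"]);print(rel(tcp(0,1.5),np.pi/2+YAW))
E
```

```text
10.5833 [490.09470428 210.02273728  49.63903717] [-0.18003685  0.85086195 -1.15189765] 20.901909193540945
(array([-0.035, -2.483, -0.01 ]), array([ 0.022, -0.006, -0.007]))
top [[220.0, 202.0], [217.0, 48.0], [222.0, 209.0], [212.0, 166.0]]
side [[375.0, 197.0], [487.0, 193.0], [370.0, 198.0], [396.0, 170.0]]
clip org [494.26020715 206.21651664  63.84471457] dir 0.04941364206574434
[0.33738525 0.22096155 0.05404069]
(array([ 0.017,  0.017, -0.005]), array([ 0.022, -0.006, -0.007]))
```

View pics/t8.png

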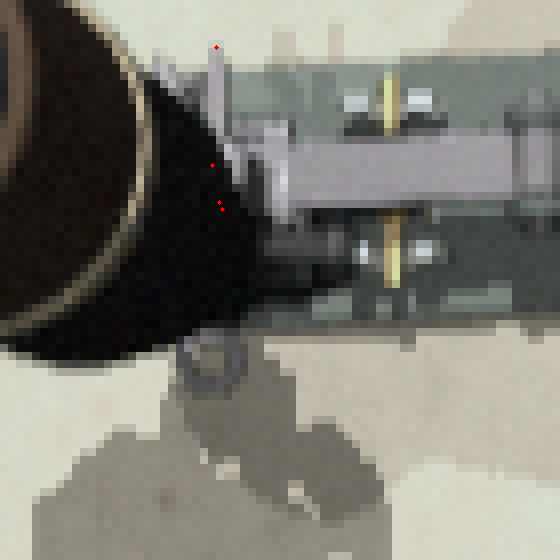

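View pics/s8.png

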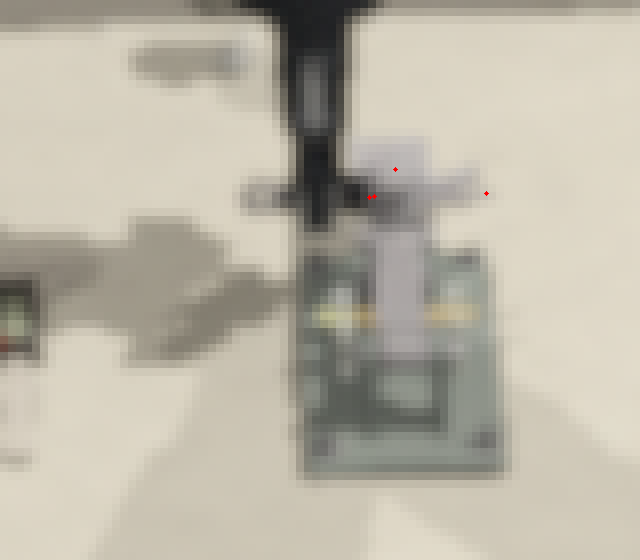

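>>> {"name": "carry_out", "arguments": {"motion": [{"dx": 0,"dy": 0,"dz": 0,"ax": 0,"ay": 0,"az": 0,"fingers": 0.55},{"dx": 0,"dy": 0,"dz": 0,"ax": 0,"ay": 0,"az": 0,"fingers": 0.55},{"dx": 0,"dy": 0,"dz": 0,"ax": 0,"ay": 0,"az": 0,"fingers": 0.55},{"dx": 0,"dy": 0,"dz": -0.5,"ax": 0,"ay": 0,"az": 0,"fingers": 0.55},{"dx": 0,"dy": 0,"dz": -1.5,"ax": 0,"ay": 0,"az": 0,"fingers": 0.55},{"dx": 0,"dy": 0,"dz": -2.7,"ax": 0,"ay": 0,"az": 0,"fingers": 0.55},{"dx": 0,"dy": 0,"dz": -4,"ax": 0,"ay": 0,"az": 0,"fingers": 0.55},{"dx": 0,"dy": 0,"dz": -4,"ax": 0,"ay": 0,"az": 0,"fingers": 0.55}]}}

```text
t: 11.25
ee_pos: [493.3, 212.0, 177.5]
tool_rot: [0.002, 0.689, 0.725, 0.006]
contact_force: [0.8, 1.9, 0.6]
width: 38.6
```

Run:
```python
from h import *
o,p,R=cur();print(o["t"],p,o["contact_force"],o["width"]);print(rel((440,-30,200),np.pi/2+YAW))
```

```text
11.25 [493.29631066 211.99124495 177.53018012] [0.83407297 1.86363222 0.61488944] 38.62026156662477
(array([-7.961, -2.176, -0.823]), array([ 0.138, -0.068,  0.012]))
```

>>> {"name": "carry_out", "arguments": {"motion": [{"dx": -7.96,"dy": -2.2,"dz": -0.8,"ax": 0.1,"ay": 0,"az": 0,"fingers": 0.55},{"dx": -7.96,"dy": -2.2,"dz": -0.8,"ax": 0.1,"ay": 0,"az": 0,"fingers": 0.55},{"dx": -7.96,"dy": -2.2,"dz": -0.8,"ax": 0.1,"ay": 0,"az": 0,"fingers": 0.55},{"dx": -7.96,"dy": -2.2,"dz": -0.8,"ax": 0.1,"ay": 0,"az": 0,"fingers": 0.55},{"dx": -7.96,"dy": -2.2,"dz": -0.8,"ax": 0.1,"ay": 0,"az": 0,"fingers": 0.55},{"dx": -9,"dy": -2.2,"dz": -0.8,"ax": 0.1,"ay": 0,"az": 0,"fingers": 0.55},{"dx": -11,"dy": -2.5,"dz": -0.8,"ax": 0.1,"ay": 0,"az": 0,"fingers": 0.55},{"dx": -11,"dy": -2.5,"dz": -0.8,"ax": 0.1,"ay": 0,"az": 0,"fingers": 0.55}]}}

```text
t: 11.92
ee_pos: [434.8, -118.5, 199.4]
tool_rot: [-0.0, 0.689, 0.725, 0.004]
contact_force: [1.8, 0.2, 0.1]
width: 38.1
```

>>> {"name": "carry_out", "arguments": {"motion": [{"dx": -8,"dy": -1.2,"dz": 0,"ax": 0,"ay": 0,"az": 0,"fingers": 0.55},{"dx": -8,"dy": -1.2,"dz": 0,"ax": 0,"ay": 0,"az": 0,"fingers": 0.55},{"dx": -8,"dy": -1.2,"dz": 0,"ax": 0,"ay": 0,"az": 0,"fingers": 0.55},{"dx": -8,"dy": -1.2,"dz": 0,"ax": 0,"ay": 0,"az": 0,"fingers": 0.55},{"dx": -8,"dy": -1.2,"dz": 0,"ax": 0,"ay": 0,"az": 0,"fingers": 0.55},{"dx": -8,"dy": -1.2,"dz": 0,"ax": 0,"ay": 0,"az": 0,"fingers": 0.55},{"dx": -8,"dy": -1.2,"dz": 0,"ax": 0,"ay": 0,"az": 0,"fingers": 0.55}]}}

```text
t: 12.5
ee_pos: [410.1, -365.1, 197.2]
tool_rot: [-0.001, 0.69, 0.724, 0.003]
contact_force: [0.9, 0.2, 0.4]
width: 38.6
```

```bash
python3 look.py 9
```

```text
12.6 [ 410.32320139 -361.35682025  197.12719676] [-0.42213053  0.73930406  0.24776017] 38.51816981624427
(array([18.825,  1.074,  5.039]), array([ 0.048, -0.075, -0.018]))
top [[1964.0, 389.0], [1948.0, 212.0], [222.0, 209.0], [212.0, 166.0]]
side [[106.0, 775.0], [268.0, 769.0], [370.0, 198.0], [396.0, 170.0]]
clip org [ 414.45727876 -365.25443079  211.31726499] dir 0.04842742026992434
```

View pics/t9.png

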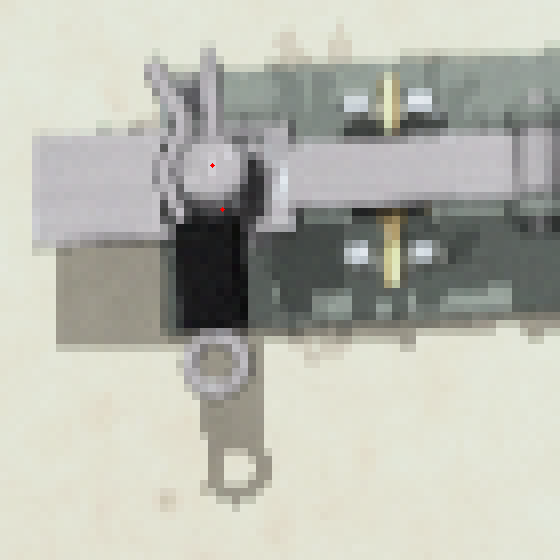

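View pics/s9.png

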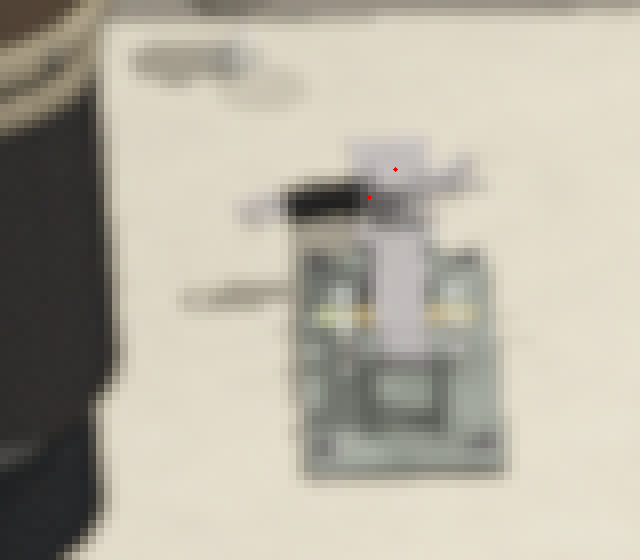

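View pics/top9.png

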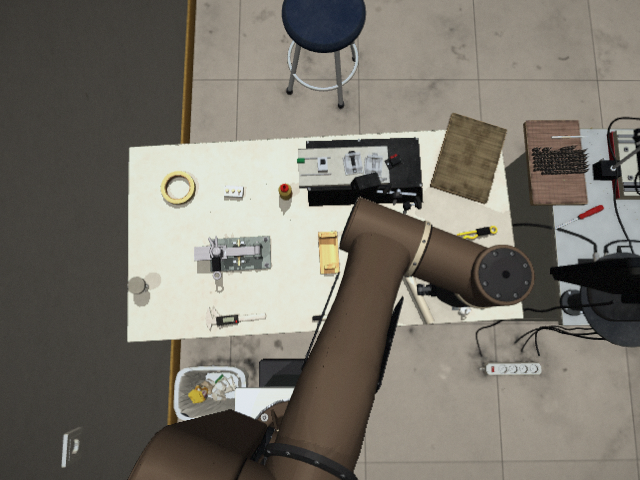

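Run:
```python
from h import *
f=lambda L:np.array([[190+x/8-.5,230+y/8-.5] for x,y in L])
print(onz("top",f([(209,46),(217,400),(211,222),(211,330)]),[64,62,71,69]))
print(proj("top",[HOLE+45*UX,HOLE-79*UX])*8-np.array([190,230])*8+4)
t=cv2.imread("pics/top9.png").astype(int);u=cv2.imread("pics/top0.png").astype(int)
for n,(x,y,r) in dict(jar=(138,285,14),tape=(179,187,22),block=(234,192,14),bottle=(285,191,12),cal=(236,319,32),marker=(320,318,8)).items():
    print(n,np.abs(t-u)[y-min(r,16):y+min(r,16),x-r:x+r].mean().round(1))
```

```text
[[574.8546388  212.9765275   64.        ]
 [450.12922889 206.53606379  62.        ]
 [511.35492012 208.69026751  71.        ]
 [473.84176863 207.89575714  69.        ]]
[[219.55616033  46.28452577]
 [225.87942152 397.27975514]]
jar 14.3
tape 15.6
block 15.7
bottle 13.7
cal 16.1
marker 43.8
```

Run:
```python
from plant import ticket
print(ticket.sign_off())
```

```text
the job is handed in; nothing more can be done
None
```

I swung the strap fully down by its end tab, then pushed the R-clip's straight leg through the post hole until the bow sat round the post. I released the clip, backed the arm away and handed the job in at about 12.6 s of robot time.

**Last checks:**
- **Strap:** In both views the closed strap's end was where the level position predicts, and it still was after the clip went in.
- **Clip:** The top view shows the bow round the post, the grip just behind it and the leg tip out of the far side. The tip measured x = 574.9 mm against 574.7 expected when fully home.
- **Bystanders:** They looked unmoved in the top picture. The marker was mostly hidden by the arm, so I could not fully check it. My picture-difference test was inconclusive, because the picture changed everywhere with the light and shadow.

**Disagreements:**
- **Pressing force:** Closing the strap ended with a brief 45 N reading, from the fingertips pressing on the tab. That is above the 40 N limit set for the arm and the gripper's body. I took the fingers to be outside that limit, but could not confirm it.
- **Throat force:** I saw no clear force as the throat rode over the post, because readings came only at the end of each move. The pictures are the evidence that the clip is home.
- **Sideways fit:** The tip lay about 4 mm further to +y than a straight, centred leg would. I put this down to leg slack in the hole plus camera error, and the side view shows the ring end sagging slightly.

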